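# Hang the cast bracket and hold the gauge on its test spot

### The arm

A 6-joint arm with a two-finger parallel gripper is mounted at the origin on the work surface. World frame = base frame: x ahead of the robot, y to its left, z up, the work surface at z = 0. Lengths are in m, angles in rad, forces in N, time in s.
With the tool pointing down it reaches from about 0.3 to 0.775 m from the base axis. Payload 14.6 kg.
Tool frame: the origin (TCP) lies at the very end of the fingers, on their centre line; the grasp point (between the pads) lies 19 mm behind it; x points along the fingers, y is the direction in which the jaws open and shut, and the axes are right-handed (so a half turn about x gives the same grasp; the last joint's range is limited). The gripper opens to 94 mm and grips with 3 to 60 N. Pads are 16 mm wide; open, the fingers measure 119 mm over their backs; the gripper's body (75 mm by 177 mm) begins 78 mm behind the grasp point.
Start: joints at [-1.175, 0.3, 1.521, -0, 1.321, -0.067], TCP at [0.246, -0.492, 0.18] pointing down, gripper open.
Joint ranges: [-3.03, 3.03], [-0.79, 2.21], [0.23, 2.52], [-1.04, 4.18], [0, 3.07], [-2.55, 2.55]. Speed limits (rad/s): [2.22, 2.22, 2.57, 3.14, 3.14, 3.14].

### API

Orientations are given as [roll, pitch, yaw] about the fixed x, y, z axes, in that order (R = Rz(yaw) Ry(pitch) Rx(roll)).
In Python, from station import ctrl, viewer, hand_in gives the robot as it stands. The module is installed in compiled form; this text tells all that it offers.
- The arm moves only by the tool play_rows, never from a script. Its argument "deltas" is a list that holds one entry, the list of rows, each a list of 7 numbers: the shift along the tool's x, y, z in mm, then the turn, a rotation vector about the tool's x, y, z in rad, then the finger opening in mm, from 0 to 94. In form: [[[dx, dy, dz, ax, ay, az, gripper], ...]]. A call has 1 to 10 rows; each row shifts and turns the commanded pose from where the row before left it, along the tool's axes as they then stand; what a row does not reach is not made up. A row lasts 1/10 s, in which the tool goes at most 50 mm and 8.59 degrees, less where a joint would pass 70% of its speed; a pose out of reach is approached as far as the arm can. A call with a gripper value outside its range is refused whole. The fingers move at their own pace and stop on an object; "grip_force" is the grip in N (left out, the last holds). Time passes only in rows, so rows that do not move let the fingers close. It gives the time, the measured TCP pose, the force and the opening at its end, in the units of the state.
- ctrl.get_obs(): the state, without advancing time (a new reading comes with each control period).
- viewer.camera(name): name is "scene" or "top"; returns a dict with "img" (480x640x3 uint8, red, green, blue), "fx", "fy", "cx", "cy" (pixels), "rvec" (rotation vector, rad) and "tvec" (3), from world to camera coordinates, as OpenCV has them. Camera axes: x right, y down, z forward; pixel columns grow to the right and rows downward; lengths in m; the calibration is good to about 2 mm. A picture is of the moment at which its call begins. There is no depth.
- hand_in(): hands the job in, once; it reports no verdict.
The state is a dict: "time_s": time; "qpos": joint angles; "joint_vel": joint speeds; "tau": joint torques, N m; "ee_pos": TCP position; "eef_rot": TCP orientation; "force": force on the tool from outside, world axes, zero at the start; "moment": the same for the moment, N m; "grip_width": finger opening in m.
Only numpy, scipy, OpenCV 4.12 (cv2) and the standard library are available. Lean on these libraries where they do the work, as an engineer would, in place of code of your own. Each camera call takes 0.05 s, during which the arm holds its last target.

### The job

Hook the cast bracket over the sloped easel's rail near the rail's right-hand end (as seen from the robot), slide it to the left along the rail, still hooked, until its rib lines up with the cursor strip, and let go of it. Then take the spring-tip gauge out of its stand and hold it square to the bracket's face with its tip inside the ringed test spot, pressing lightly so that the tip is pushed in about half-way. Finish while still holding the gauge there, and leave the other things on the bench alone.

Things in the scene. Friction and masses are not known exactly. Their poses are not given: they have to be found in the camera images.
- bracket: Loose aluminium casting, about 0.3 kg, lying flat, hook at one end. Origin: centre of its plate's underside; x towards the hook end, y across, z out of the face. Plate 110 (x) by 64 (y) by 6 mm. On it a grip rib: x -5 to 39 mm, 14 mm wide, centred on y = 0, top at z = 45 mm.
- hook (a point): Point in the bracket's hook, at x = 72, y = 0, z = 7 mm of the bracket: lies on the rail's axis when hung, lip against rail, plate flat on the board. Hook 30 mm wide in y: riser x 49 to 55, z 0 to 20; arm x 49 to 83, z 14 to 20; down-pointing lip x 77 to 83, z 2 to 20 mm. The 22 mm mouth between riser and lip, open downwards, takes the rail.
- spot (a point): Centre of the ringed test spot (dark ring 18 mm across with a dot) on the bracket's face, at x = -30, y = 0, z = 6 mm of the bracket. The face's normal is the bracket's z.
- easel: Fixed grey board on legs, sloping up away from the robot at 30 degrees. Origin: on the bench under its middle; x away from the robot (uphill), y left along the rail, z up. Board 360 mm wide, 165 mm up the slope; upper face from x = -71.5, z = 40 to x = 71.4, z = 122.5 mm. The bracket lies flat on it, hook uphill, its weight tending to draw the lip against the rail.
- rail_mid (a point): Middle of the easel's rail axis: x = 50.6, y = 0, z = 118.6 mm of the easel. Round steel rail, 10 mm diameter, along the easel's y, 145 mm up the slope, axis 7 mm above the board; free from y = -169 to 169 mm between end blocks 20 mm high. Right-hand end is -y: hook on with hook below y = -60 mm of the easel, e.g. -105 mm.
- cursor: Fixed mark on the easel: a dark flush strip 3 mm wide up the whole slope (the bracket lies over it), with a steel foot 12 mm wide, 40 mm high before the board's lower edge. Origin on the bench, on the line of the easel's y axis, same axes as the easel; the strip is at its y = 0, 20 to 90 mm left of the easel's middle.
- stand: Fixed gauge stand: steel base disc 76 mm across, 10 mm thick, with an upright tube 34 mm across, mouth at z = 75 mm, bore 25 mm. Origin: centre of the underside.
- gauge: Loose pen gauge, 0.17 kg, upright in the stand, tip down, hanging by its collar. Origin: centre of the collar's underside (at the stand's mouth); z along it, away from the tip. Collar 36 mm across, z 0 to 8. Head to hold: black block 24 x 24 mm, sides along x and y, z 8 to 62. Barrel 20 mm across to z = -40, sprung tip 8 mm across to z = -58 mm. Lift 65 mm to clear the stand.
- tip_point (a point): Centre of the end of the gauge's tip: 58 mm below the gauge's origin with the tip out, and moves up the gauge as the tip is pressed in.
- gauge_tip (a joint): How far the gauge's tip is pressed in, m: 0 out, 0.010 fully in. Spring: 1.2 N to start it, 3.2 N at 0.005, 5.2 N at 0.010, then it is solid.
- blank: Bystander: unhooked L-shaped aluminium casting 100 x 50 mm, 30 mm high.
- bush: Bystander: steel bush 44 mm across, 30 mm high.
- jar: Bystander: clear jar 64 mm across, 85 mm high.
- wrench: Bystander: open-ended wrench lying on the bench.
- hammer: Bystander: hammer lying behind the easel.
- tray: Bystander: blue tray 110 x 120 x 40 mm, at the left.
- slug: Bystander: upright steel slug 32 mm across, 35 mm high.
There are look-alikes about, which are no part of the job. Of the things like the gauge, leave any that is blue or orange; of the rest the larger one is meant.

How it is judged:
On the way, in this order (a step that is already met when the one before it is completed fails the run):
1. the bracket is hooked on the rail near its right-hand end (x of hook in the frame of easel between 0.0445 and 0.063 m and z of hook in the frame of easel between 0.113 and 0.129 m and angle between bracket's own z axis and vertical between 0.45 and 0.6 rad and angle between the y axis of bracket and the y axis of easel, either way round below 0.15 rad and y of hook in the frame of easel below -0.05 m), for 0.2 s.
2. still hooked, it slides along towards the cursor (x of hook in the frame of easel between 0.0445 and 0.063 m and z of hook in the frame of easel between 0.113 and 0.129 m and angle between bracket's own z axis and vertical between 0.45 and 0.6 rad and angle between the y axis of bracket and the y axis of easel, either way round below 0.15 rad and y of hook in the frame of cursor between -0.05 and -0.015 m), for 0.05 s.
3. the bracket hangs at the cursor, let go (x of hook in the frame of easel between 0.0445 and 0.063 m and z of hook in the frame of easel between 0.113 and 0.129 m and angle between bracket's own z axis and vertical between 0.45 and 0.6 rad and angle between the y axis of bracket and the y axis of easel, either way round below 0.15 rad and y of hook in the frame of cursor between -0.008 and 0.008 m and contact force between bracket and the fingers below 0.3 N), for 0.2 s.
At the end, for the whole second after the job is handed in: Bracket hangs flat on the board, untouched by the fingers, within 8 mm of the cursor. Fingers hold the gauge still, within 7 degrees of square to the face, tip within 7 mm of the spot along and across, pressed in 2 to 8 mm, 1 to 8 N on the bracket (all of step 3 and x of tip_point in the frame of bracket between -0.037 and -0.023 m and y of tip_point in the frame of bracket between -0.007 and 0.007 m and angle between the z axis of gauge and the z axis of bracket, either way round below 0.13 rad and contact force between gauge and bracket between 1 and 8 N and value of joint gauge_tip between 0.002 and 0.008 m and contact force between gauge and the fingers above 3 N and linear speed of gauge below 0.02 m/s); the arm keeps its last pose, push and grip.
It fails at once if the gauge is pushed hard against the bracket (over 15 N) (contact force between gauge and bracket above 15 N).
It fails at once if a bystander is moved more than 30 mm (distance of any of blank, bush, jar, wrench, hammer, tray, slug from where it was at the start of the episode above 0.03 m).
It also fails if it takes over 64 s, if anything falls off the work surface, if the arm or the gripper's body presses on something with over 40 N, if the wrist force passes 120 N, or if a joint passes its speed limit or range.

## Working session

There is one attempt and no reset: what is moved stays moved. The work goes in short steps, Python scripts to look and compute and a tool call to move; the robot and the scene stay as the last step left them, time stands still between calls to the robot, and variables do not carry over. Pictures are saved under pics/ and viewed, and the job is handed in when it is done.

Besides the shell and the picture viewer there is one more tool, called after "Emit:" as a command line: name --argument value ..., lists and objects as JSON in quotes. play_rows: Moves the arm, as the interface text tells. Its arguments: {"type":"object","properties":{"deltas":{"type":"array","items":{"type":"array","items":{"type":"array","items":{"type":"number"}}}},"grip_force":{"type":"number"}},"required":["deltas"]}

```bash
mkdir -p pics; cat > h.py <<'E'
import numpy as np, cv2
from scipy.spatial.transform import Rotation as R
from station import ctrl, viewer, hand_in
def cam(n):
    c=viewer.camera(n); K=np.array([[c['fx'],0,c['cx']],[0,c['fy'],c['cy']],[0,0,1.]])
    return c['img'],K,np.array(c['rvec'],float).ravel(),np.array(c['tvec'],float).ravel()
def proj(P,c):
    return cv2.projectPoints(np.atleast_2d(np.array(P,float)),c[2],c[3],c[1],None)[0].reshape(-1,2)
def ray(uv,c):
    Rm=cv2.Rodrigues(c[2])[0]; o=-Rm.T@c[3]; d=Rm.T@np.linalg.inv(c[1])@np.array([uv[0],uv[1],1.]); return o,d
def onz(uv,z,c):
    o,d=ray(uv,c); return o+d*(z-o[2])/d[2]
def save(img,name): cv2.imwrite('pics/'+name,img[:,:,::-1])
def tri(u1,c1,u2,c2):
    o1,d1=ray(u1,c1);o2,d2=ray(u2,c2)
    A=np.stack([d1,-d2],1);s=np.linalg.lstsq(A,o2-o1,rcond=None)[0]
    p=o1+s[0]*d1;q=o2+s[1]*d2
    return (p+q)/2,np.linalg.norm(p-q)
E
python3 - <<'E'
from h import *
for n in('scene','top'):
    c=cam(n); save(c[0],n+'0.png'); Rm=cv2.Rodrigues(c[2])[0]; print(n,c[1][0,0],-Rm.T@c[3],Rm[2]); np.savez(n+'0.npz',*c)
o=ctrl.get_obs();print({k:np.round(v,3) for k,v in o.items()})
E
```

```text
scene 561.2543191611593 [ 1.39300337 -0.18145201  1.10037419] [-0.62976747  0.17265765 -0.75735215]
top 563.6456304920115 [0.39598879 0.02975942 1.46861937] [ 0.10589176 -0.00956057 -0.9943317 ]
{'time_s': np.float64(0.1), 'qpos': array([-1.175,  0.3  ,  1.522, -0.   ,  1.321, -0.067]), 'joint_vel': array([-0.001, -0.004, -0.001,  0.001, -0.   ,  0.   ]), 'tau': array([ 2.0000e-03, -5.3263e+01, -3.5328e+01,  7.1000e-02,  2.3000e-02,
       -0.0000e+00]), 'ee_pos': array([ 0.245, -0.492,  0.179]), 'eef_rot': array([-1.63 ,  1.57 ,  1.974]), 'force': array([-0.655,  1.006,  0.26 ]), 'moment': array([-0.011, -0.03 , -0.017]), 'grip_width': np.float64(0.094)}
```

View pics/scene0.png

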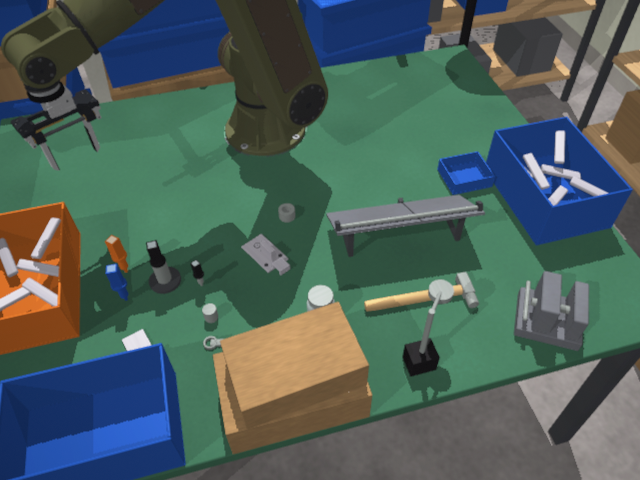

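View pics/top0.png

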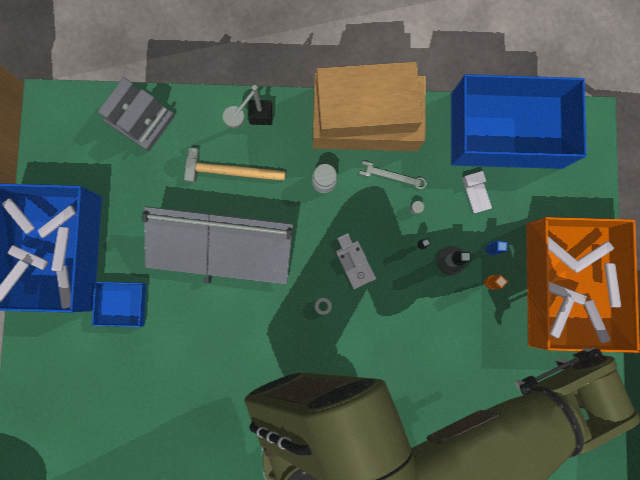

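The top view (image up is away from the robot, left is +y) shows the easel at (218,245), with its cursor strip near column 208. The bracket is at (355,262), hook uphill at about (347,240). Gauge-like things in the top view:
- blue at (498,247)
- orange at (496,282)
- a small black one at (424,243)
- the larger black one, in a disc stand, at (458,258)

The last one fits the description: not coloured, and the larger of the two black ones. I'll enlarge to confirm.

```bash
python3 - <<'E'
import cv2
s=cv2.imread('pics/scene0.png');t=cv2.imread('pics/top0.png')
cv2.imwrite('pics/c1.png',cv2.resize(t[200:330,310:510],None,fx=4,fy=4,interpolation=cv2.INTER_CUBIC))
cv2.imwrite('pics/c2.png',cv2.resize(s[180:320,90:300],None,fx=3.8,fy=3.8,interpolation=cv2.INTER_CUBIC))
cv2.imwrite('pics/c3.png',cv2.resize(t[190:300,130:310],None,fx=4.4,fy=4.4,interpolation=cv2.INTER_CUBIC))
E
```

```text
(no output)
```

View pics/c1.png

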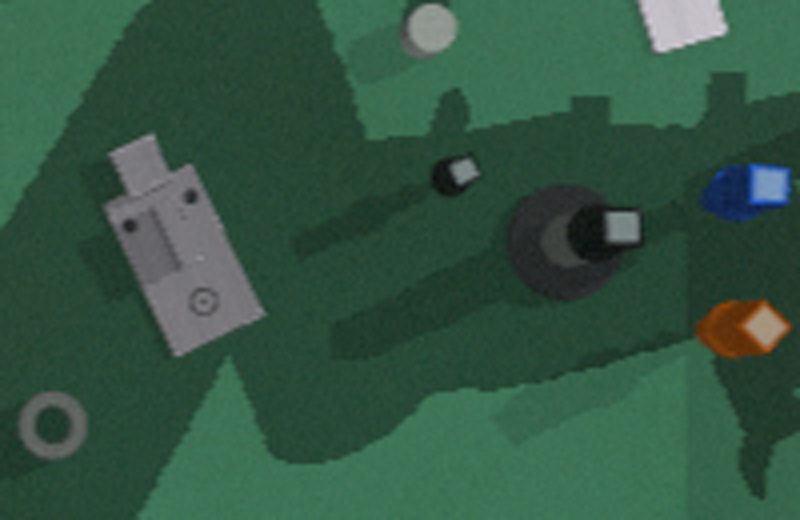

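View pics/c2.png

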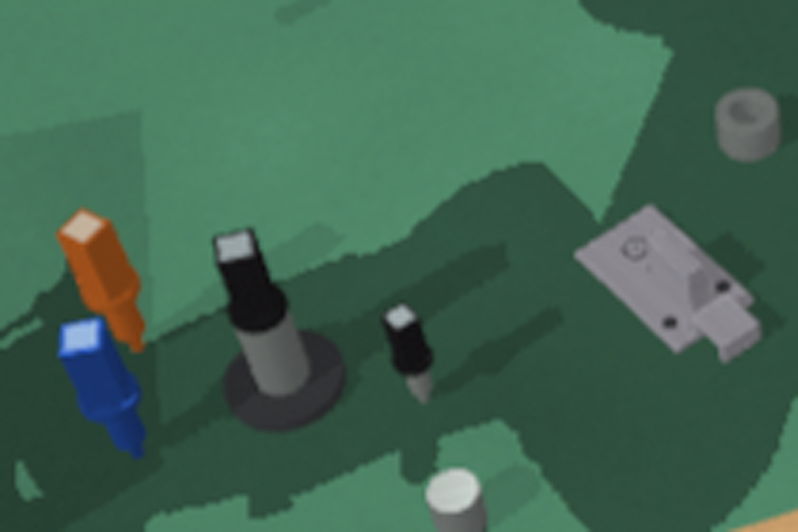

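View pics/c3.png

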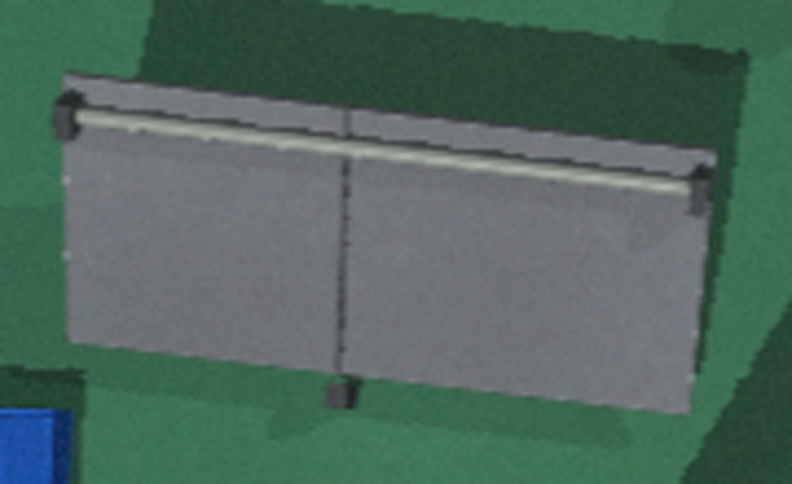

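The crop confirms it: the large black gauge sits in the tube on its disc, and the small one stands free on the bench. Next I'll measure the bracket, easel, cursor and gauge.

```bash
cat > m.py <<'E'
from h import *
def ld(n): 
    z=np.load(n+'0.npz'); return [z[k] for k in z.files]
T=ld('top');S=ld('scene')
f=lambda p:np.array([(p[0]+.5)/4-.5+310,(p[1]+.5)/4-.5+200])
g=lambda p:np.array([(p[0]+.5)/4.4-.5+130,(p[1]+.5)/4.4-.5+190])
E
python3 - <<'E'
from m import *
im=T[0].astype(int)
hsv=cv2.cvtColor(T[0],cv2.COLOR_RGB2HSV)
def blob(x0,y0,x1,y1,mask):
    m=np.zeros(mask.shape,np.uint8);m[y0:y1,x0:x1]=mask[y0:y1,x0:x1]
    n,l,s,c=cv2.connectedComponentsWithStats(m);k=1+np.argmax(s[1:,4]);return (l==k).astype(np.uint8)
# non-green mask
ng=((im[:,:,1]-im[:,:,0])<12)
b=blob(325,225,385,295,(ng&(im.sum(2)>240)).astype(np.uint8))
b=cv2.morphologyEx(b,cv2.MORPH_CLOSE,np.ones((3,3)))
cn=max(cv2.findContours(b,0,2)[0],key=cv2.contourArea)
print('bracket',b.sum(),cv2.approxPolyDP(cn,2,True).reshape(-1,2).tolist())
# plate: open away hook? 
o=cv2.morphologyEx(b,cv2.MORPH_OPEN,np.ones((15,15)))
p=[f(q) for q in [(105,206),(192,165),(267,314),(178,357)]]
P=np.array([onz(q,.006,T) for q in p]);print(P.round(4));print('sides',[np.linalg.norm(P[i]-P[(i+1)%4]).round(4) for i in range(4)],'c',P.mean(0))
h=np.array([onz(f(q),.02,T) for q in [(108,154),(155,133)]]);print('hook',h,h.mean(0))
d=(P[0]+P[1]-P[2]-P[3]);print('yaw',np.degrees(np.arctan2(d[1],d[0])))
d=(P[0]+P[3]-P[2]-P[1]);print('y yaw',np.degrees(np.arctan2(d[1],d[0])))
print('ring', onz(f((203.5,301)),.006,T))
print('easel nonmask')
e=blob(135,200,302,292,(ng&(im.sum(2)>180)).astype(np.uint8))
cn=max(cv2.findContours(e,0,2)[0],key=cv2.contourArea);print(cv2.approxPolyDP(cn,3,True).reshape(-1,2).tolist())
ec=[onz(g(q),z,T) for q,z in [((64,72),.1225),((716,152),.1225),((690,414),.04),((69,342),.04)]]
ec=np.array(ec);print(ec.round(4),[np.linalg.norm(ec[i]-ec[(i+1)%4]).round(4) for i in range(4)],ec.mean(0))
for i,j in((0,1),(3,2)):
    d=ec[i]-ec[j];print('eyaw',np.degrees(np.arctan2(d[1],d[0]))-90)
r=[onz(g(q),.1186,T) for q in[(84,117),(690,188)]];d=r[0]-r[1];print('rail',r,np.degrees(np.arctan2(d[1],d[0]))-90,(r[0]+r[1])/2)
cu=[onz(g(q),z,T) for q,z in[((347.5,105),.1225),((340,375),.04),((341.5,383),.04)]];print('cursor',np.round(cu,4))
w=[onz(f(q),z,T) for q,z in[((564,241),.005),((622.5,227),.137)]];print('gauge',w)
E
```

```text
bracket 1175 [[337, 238], [341, 248], [336, 252], [355, 288], [375, 277], [358, 242], [352, 242], [348, 234]]
[[ 0.5206 -0.0472  0.006 ]
 [ 0.549  -0.1034  0.006 ]
 [ 0.4532 -0.1539  0.006 ]
 [ 0.4239 -0.0966  0.006 ]]
sides [np.float64(0.063), np.float64(0.1082), np.float64(0.0643), np.float64(0.1086)] c [ 0.4866816 -0.100296   0.006    ]
hook [[ 0.55316279 -0.04768348  0.02      ]
 [ 0.56768543 -0.07781659  0.02      ]] [ 0.56042411 -0.06275003  0.02      ]
yaw 27.42387228454476
y yaw 116.9790121252743
ring [ 0.46053841 -0.11251287  0.006     ]
easel nonmask
[[145, 207], [149, 212], [146, 221], [143, 214], [146, 267], [286, 283], [291, 236], [286, 229], [292, 227], [291, 223]]
[[0.6069 0.423  0.1225]
 [0.5729 0.0652 0.1225]
 [0.4317 0.0777 0.04  ]
 [0.4632 0.4352 0.04  ]] [np.float64(0.3595), np.float64(0.164), np.float64(0.3589), np.float64(0.1661)] [0.51866266 0.25024935 0.08125   ]
eyaw -5.430894885318679
eyaw -5.047386129377273
rail [array([0.58289324, 0.41179401, 0.1186    ]), array([0.55309172, 0.07890389, 0.1186    ])] -5.115686855569081 [0.56799248 0.24534895 0.1186    ]
cursor [[0.5931 0.2675 0.1225]
 [0.4486 0.2791 0.04  ]
 [0.444  0.278  0.04  ]]
gauge [array([ 0.50606839, -0.3472467 ,  0.005     ]), array([ 0.50543274, -0.34808687,  0.137     ])]
```

```bash
cat >> m.py <<'E'
BY=np.radians(27.2);BO=np.array([.4867,-.1003,0])
BR=R.from_euler('z',BY)
EY=np.radians(-5.2);EO=np.array([.5187,.2502,0]);ER=R.from_euler('z',EY)
CUR=.0232
def tool(b,s=1): # tool rot from bracket-like rot; y_tool=s*y_b
    M=b.as_matrix(); return R.from_matrix(np.stack([-M[:,2],s*M[:,1],s*M[:,0]],1))
# hung bracket pose
HR=ER*R.from_euler('y',-30,degrees=True)
def hung(y,up=0,lift=0):
    q=np.array([.0506,y,.1186]); return EO+ER.apply(q)+HR.apply([-72+up,0,-7+lift])
def go(p,r,obs=None):
    o=obs or ctrl.get_obs(); r0=R.from_euler('xyz',o['eef_rot']); p0=np.array(o['ee_pos'])
    rv=(r0.inv()*r).as_rotvec(); 
    print('t %.2f'%o['time_s'],'turn',rv.round(3),'|%.3f|'%np.linalg.norm(rv),'shift before turn',(r0.inv().apply(p-p0)*1e3).round(1),'after',(r.inv().apply(p-p0)*1e3).round(1),'q',np.round(o['qpos'],2),'F',np.round(o['force'],1),'w',round(float(o['grip_width']),4))
E
python3 - <<'E'
from m import *
o=ctrl.get_obs();print(R.from_euler('xyz',o['eef_rot']).as_matrix().round(3))
for s in(1,-1): go(BO+BR.apply([.017,0,.1]),tool(BR,s))
for s in(1,-1): go(hung(-.105,.006,.05)+HR.apply([.017,0,.014]),tool(HR,s))
# gauge head yaw: top face
for n,c,bx in(('T',T,(452,248,476,268)),('S',S,(140,235,170,255))):
    g=c[0][bx[1]:bx[3],bx[0]:bx[2]].astype(int); m=((g.min(2)>110)&(abs(g[:,:,1]-g[:,:,0])<25)).astype(np.uint8)
    cn=max(cv2.findContours(m,0,2)[0],key=cv2.contourArea).reshape(-1,2)+[bx[0],bx[1]]
    W=np.array([onz(p,.137,c)[:2] for p in cn]).astype(np.float32)*1000
    print(n,cv2.minAreaRect(W))
E
```

```text
[[-0.     0.446 -0.895]
 [ 0.001 -0.895 -0.446]
 [-1.    -0.001 -0.   ]]
t 0.10 turn [3.13e+00 2.00e-03 0.00e+00] |3.130| shift before turn [  79.3 -242.8 -407.7] after [ 79.1 238.  410.6] q [-1.17  0.3   1.52 -0.    1.32 -0.07] F [-0.7  1.   0.3] w 0.0937
t 0.10 turn [-0.012 -0.     0.001] |0.012| shift before turn [  79.3 -242.8 -407.7] after [  79.1 -238.  -410.6] q [-1.17  0.3   1.52 -0.    1.32 -0.07] F [-0.7  1.   0.3] w 0.0937
t 0.10 turn [-2.512 -0.192  0.673] |2.608| shift before turn [ 42084.3 -31330.2  49514. ] after [  7116.1    658.8 -71786. ] q [-1.17  0.3   1.52 -0.    1.32 -0.07] F [-0.7  1.   0.3] w 0.0937
t 0.10 turn [0.54  0.51  0.146] |0.757| shift before turn [ 42084.3 -31330.2  49514. ] after [ 7116.1  -658.8 71786. ] q [-1.17  0.3   1.52 -0.    1.32 -0.07] F [-0.7  1.   0.3] w 0.0937
T ((506.3192138671875, -347.6703186035156), (14.291632652282715, 14.38443374633789), 1.5783628225326538)
S ((504.7284851074219, -349.07366943359375), (17.825515747070312, 17.79937744140625), 3.527331590652466)
```

```bash
sed -i 's/\[-72+up,0,-7+lift\]/[-.072+up,0,-.007+lift]/' m.py
```

Emit:
play_rows --deltas '[[[0,-24,-40,-0.001,0,0,60],[0,-24,-41,-0.001,0,0,60],[0,-24,-41,-0.001,0,0,60],[0,-24,-41,-0.001,0,0,60],[0,-24,-41,-0.001,0,0,60],[0,-24,-41,-0.001,0,0,60],[0,-24,-41,-0.001,0,0,60],[0,-24,-41,-0.001,0,0,60],[0,-24,-41,-0.001,0,0,60],[0,-24,-40,-0.001,0,0,60]]]'

```text
time_s: 1.1
ee_pos: [0.5023, -0.0921, 0.1794]
eef_rot: [-0.689, 1.571, 2.926]
force: [0.6, -0.5, -0.3]
grip_width: 0.06
```

```bash
python3 - <<'E'
from m import *
go(BO+BR.apply([.017,0,.016]),tool(BR,-1))
E
```

```text
t 1.10 turn [-0.002  0.     0.   ] |0.002| shift before turn [1.634e+02 1.000e-01 6.000e-01] after [1.634e+02 1.000e-01 6.000e-01] q [-0.25  0.21  1.63 -0.    1.3   0.84] F [ 0.6 -0.5 -0.3] w 0.06
```

Emit:
play_rows --deltas '[[[40,0,0,0,0,0,60],[40,0,0,0,0,0,60],[40,0,0,0,0,0,60],[28,0,0,0,0,0,60],[13,0,0,0,0,0,60],[2,0,0,0,0,0,60],[0,0,0,0,0,0,60]]]'

```text
time_s: 1.8
ee_pos: [0.5022, -0.0942, 0.0174]
eef_rot: [2.438, 1.57, -0.231]
force: [1.2, 0.5, -0.2]
grip_width: 0.0598
```

```bash
python3 - <<'E'
from m import *
go(BO+BR.apply([.017,0,.016]),tool(BR,-1))
for n in('top','scene'):
    c=cam(n);p=proj(BO+BR.apply([.017,0,.03]),c)[0];x,y=int(p[0]),int(p[1]);save(cv2.resize(c[0][y-60:y+60,x-80:x+80],None,fx=5,fy=5),n+'1.png')
E
```

```text
t 1.80 turn [-0.002 -0.001 -0.001] |0.002| shift before turn [ 1.4 -1.7 -0.4] after [ 1.4 -1.7 -0.4] q [-0.26  0.41  1.78  0.    0.94  0.84] F [ 1.2  0.5 -0.2] w 0.0598
```

View pics/scene1.png

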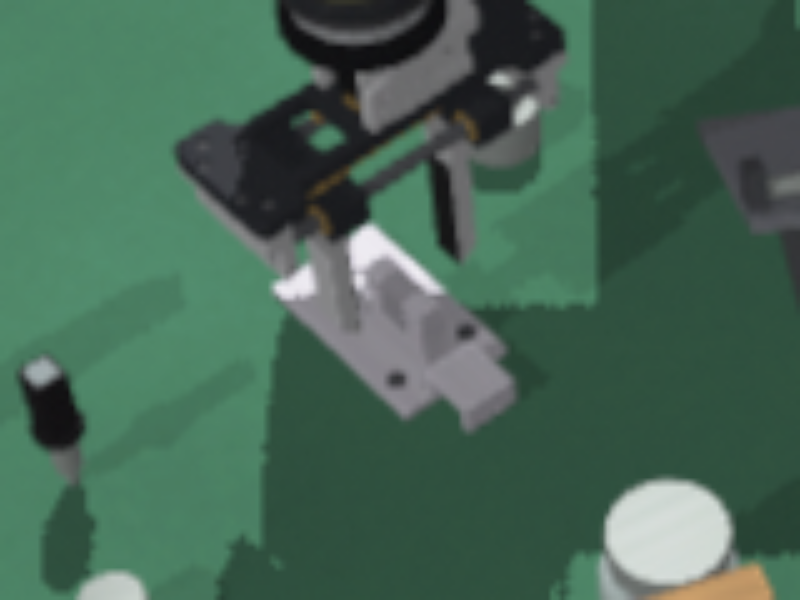

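The fingers straddle the rib, which sits at about (400,285) in the crop. Closing now.

Emit:
play_rows --deltas '[[[0,-1,0,0,0,0,30],[0,0,0,0,0,0,10],[0,0,0,0,0,0,5],[0,0,0,0,0,0,5],[0,0,0,0,0,0,5],[0,0,0,0,0,0,5]]]' --grip_force 45

```text
time_s: 2.5
ee_pos: [0.5012, -0.0932, 0.0165]
eef_rot: [-0.971, 1.571, 2.643]
force: [-0.8, 0.7, -0.0]
grip_width: 0.0151
```

Emit:
play_rows --deltas '[[[-10,0,0,0,0,0,5],[-30,0,0,0,0,0,5],[-40,0,0,0,0,0,5],[-40,0,0,0,0,0,5],[-40,0,0,0,0,0,5],[-30,0,0,0,0,0,5],[-5,0,0,0,0,0,5],[0,0,0,0,0,0,5]]]'

```text
time_s: 3.3
ee_pos: [0.5011, -0.0931, 0.2113]
eef_rot: [2.369, 1.571, -0.3]
force: [0.1, 0.1, -4.3]
grip_width: 0.0118
```

```bash
python3 - <<'E'
from m import *
go(hung(-.105,.006,.06)+HR.apply([.017,0,.016]),tool(HR,-1))
print(ctrl.get_obs()['ee_pos'],hung(-.105,.006,.06)+HR.apply([.017,0,.016]))
for n in('top','scene'):
    c=cam(n);np.savez(n+'2.npz',*c);p=proj(ctrl.get_obs()['ee_pos'],c)[0];x,y=int(p[0]),int(p[1]);print(x,y);save(cv2.resize(c[0][y-60:y+60,x-80:x+80],None,fx=5,fy=5),n+'2.png')
E
```

```text
t 3.30 turn [0.551 0.509 0.147] |0.764| shift before turn [  57.5 -223.   -93.7] after [  29.8 -238.5   63.3] q [-0.26  0.19  1.59 -0.    1.37  0.84] F [ 0.1  0.1 -4.3] w 0.0118
[ 0.50107564 -0.09314698  0.2113415 ] [0.48295672 0.14801897 0.15385575]
361 252
260 198
```

View pics/scene2.png

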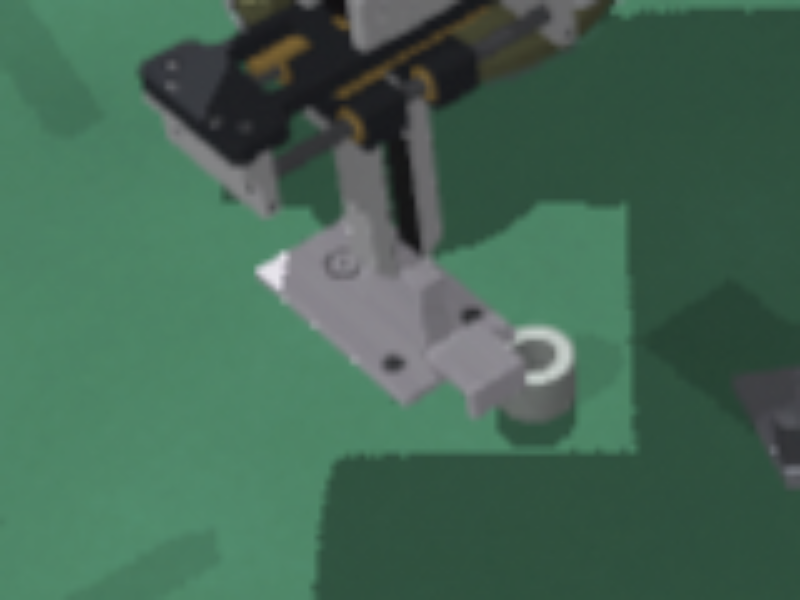

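The bracket is held (opening 12 mm, about 4 N of weight) and looks level under the fingers. Next I'll turn it to the slope and move over the rail's right-hand end.

Emit:
play_rows --deltas '[[[0,0,0,0.092,0.085,0.0245,5],[0,0,0,0.092,0.085,0.0245,5],[0,0,0,0.092,0.085,0.0245,5],[0,0,0,0.092,0.085,0.0245,5],[0,0,0,0.092,0.085,0.0245,5],[0,0,0,0.091,0.084,0.0245,5],[0,0,0,0,0,0,5]]]'

```text
time_s: 4.1
ee_pos: [0.4992, -0.0926, 0.2089]
eef_rot: [-3.138, 1.051, -0.09]
force: [-1.0, 0.4, -3.4]
grip_width: 0.0125
```

```bash
python3 - <<'E'
from m import *
go(hung(-.105,.006,.06)+HR.apply([.017,0,.016]),tool(HR,-1))
E
```

```text
t 4.10 turn [-0.003  0.004  0.001] |0.005| shift before turn [  29.  -237.9   61. ] after [  28.7 -238.1   60.4] q [-0.32 -0.13  2.01  0.17  0.76  1.25] F [-1.   0.4 -3.4] w 0.0125
```

Emit:
play_rows --deltas '[[[0,-20,5,0,0,0,5],[0,-36,9,0,0,0,5],[0,-40,10,0,0,0,5],[0,-40,10,0,0,0,5],[0,-40,10,0,0,0,5],[0,-40,10,0,0,0,5],[0,-20,6,0,0,0,5],[0,-2,0,0,0,0,5],[0,0,0,0,0,0,5]]]'

```text
time_s: 5.0
ee_pos: [0.471, 0.1487, 0.1808]
eef_rot: [3.138, 1.051, -0.093]
force: [0.2, -0.0, -4.6]
grip_width: 0.0121
```

```bash
python3 - <<'E'
from m import *
go(hung(-.105,.006,.06)+HR.apply([.017,0,.016]),tool(HR,-1))
o=ctrl.get_obs();r=R.from_euler('xyz',o['eef_rot']);M=r.as_matrix()
Rb=np.stack([-M[:,2],-M[:,1],-M[:,0]],1);ob=o['ee_pos']-Rb@[.017,0,.016]
pts={'pl':[-55,32,6],'pr':[-55,-32,6],'ul':[55,32,6],'ur':[55,-32,6],'hl':[83,15,20],'hr':[83,-15,20],'spot':[-30,0,6]}
for n in('top','scene'):
    c=cam(n);np.savez(n+'3.npz',*c);p=proj(o['ee_pos'],c)[0];x,y=int(p[0]),int(p[1])
    im=cv2.resize(c[0][y-60:y+60,x-80:x+80],None,fx=5,fy=5,interpolation=cv2.INTER_CUBIC)
    print(n,x,y)
    for k,v in pts.items():
        u=(proj(ob+Rb@(np.array(v)/1e3),c)[0]-[x-80,y-60]+.5)*5-.5;cv2.circle(im,(int(u[0]),int(u[1])),4,(255,0,0),1)
    save(im,n+'3.png')
E
```

```text
t 5.00 turn [ 0.002  0.003 -0.001] |0.004| shift before turn [29.4 -0.4  3. ] after [29.4 -0.4  3.1] q [ 0.36 -0.09  2.05 -0.33  0.74  2.22] F [ 0.2 -0.  -4.6] w 0.0121
top 253 264
scene 358 178
```

View pics/scene3.png

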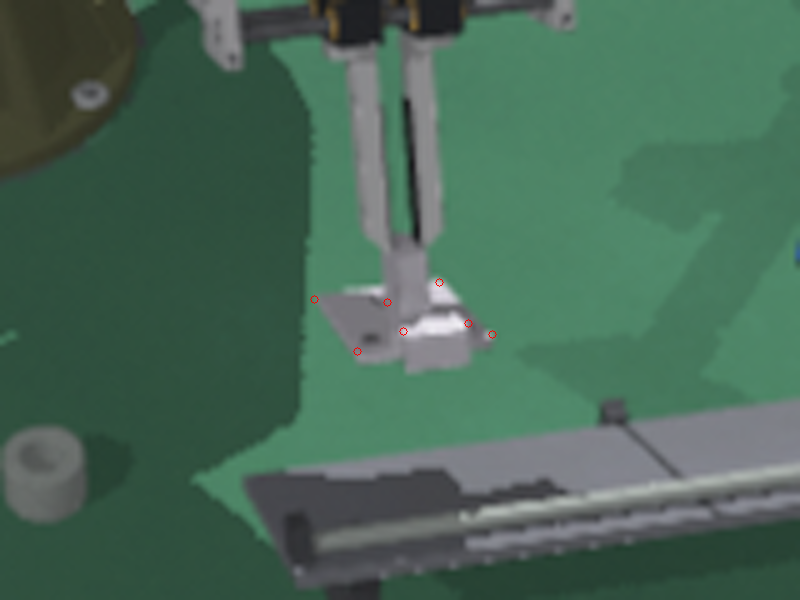

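View pics/top3.png

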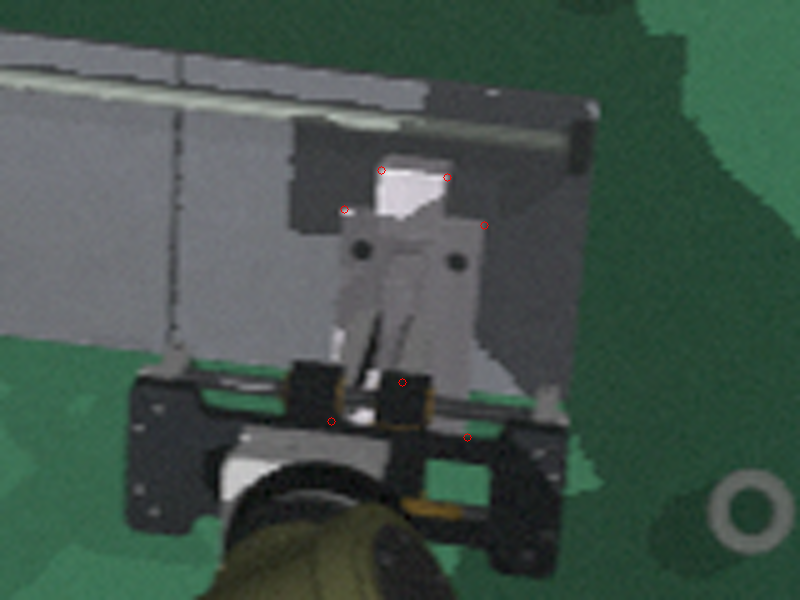

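The dots (the expected bracket) match at the lower end of the plate, but the hook end is about 11 crop pixels lower in the scene view. So the bracket has sagged slightly in the grip, and I'll quantify that. Joint 6 is also at 2.22 with a limit of 2.55. I'll therefore hang the bracket here, turn the gripper by half a turn and re-grip it for the slide.

```bash
python3 - <<'E'
from m import *
def l3(n):
    z=np.load(n+'3.npz'); return [z[k] for k in z.files]
T,S=l3('top'),l3('scene')
ft=lambda p:np.array([(p[0]+.5)/5-.5+253-80,(p[1]+.5)/5-.5+264-60])
fs=lambda p:np.array([(p[0]+.5)/5-.5+358-80,(p[1]+.5)/5-.5+178-60])
o=ctrl.get_obs();M=R.from_euler('xyz',o['eef_rot']).as_matrix()
Rb=np.stack([-M[:,2],-M[:,1],-M[:,0]],1);ob=o['ee_pos']-Rb@[.017,0,.016]
for n,t,s,m in[('ur',(486,222),(360,361),[55,-32,6]),('ul',(340,212),(495,347),[55,32,6]),('hr',(447,168),(405,346),[83,-15,20]),('hl',(380,166),(470,337),[83,15,20])]:
    p,e=tri(ft(t),T,fs(s),S);print(n,p.round(4),'err',e.round(4),'in tool-bracket',(Rb.T@(p-ob)*1e3).round(1),'model',m)
E
```

```text
ur [0.5082 0.1136 0.1873] err 0.001 in tool-bracket [ 54.5 -30.6   1.3] model [55, -32, 6]
ul [0.5112 0.18   0.1816] err 0.001 in tool-bracket [49.1 35.7 -2.1] model [55, 32, 6]
hr [0.5295 0.129  0.2128] err 0.0015 in tool-bracket [ 84.4 -13.3  13.6] model [83, -15, 20]
hl [0.5298 0.1596 0.2107] err 0.0008 in tool-bracket [81.2 17.1 12.9] model [83, 15, 20]
```

Emit:
play_rows --deltas '[[[0,0,0,0,0.06,0,5],[20,0,3,0,0,0,5],[30,0,0,0,0,0,5],[15,0,0,0,0,0,5],[4,0,0,0,0,0,5],[0,0,0,0,0,0,5]]]'

```text
time_s: 5.7
ee_pos: [0.5066, 0.1444, 0.1223]
eef_rot: [3.141, 0.989, -0.093]
force: [-0.4, -0.1, -3.4]
grip_width: 0.0122
```

```bash
cat >> m.py <<'E'
def snap(tag,center,w=80,h=60,k=5,pts=None):
    for n in('top','scene'):
        c=cam(n);np.savez(n+tag+'.npz',*c);p=proj(center,c)[0];x,y=int(p[0]),int(p[1]);print(n,'crop origin',x-w,y-h)
        im=cv2.resize(c[0][y-h:y+h,x-w:x+w],None,fx=k,fy=k,interpolation=cv2.INTER_CUBIC)
        if pts is not None:
            for u in proj(pts,c):
                u=(u-[x-w,y-h]+.5)*k-.5;cv2.circle(im,(int(u[0]),int(u[1])),4,(255,0,0),1)
        save(im,n+tag+'.png')
def bpts(y,up=0,lift=0):
    return hung(y,up,lift)+HR.apply(np.array([[55,32,6],[55,-32,6],[83,15,20],[83,-15,20],[-55,32,6],[-55,-32,6],[-30,0,6]])/1e3)
E
python3 - <<'E'
from m import *
go(hung(-.105,.006,.0)+HR.apply([.017,0,.016]),tool(HR,-1))
snap('4',ctrl.get_obs()['ee_pos'],pts=bpts(-.105,.006,.02))
E
```

```text
t 5.70 turn [-0.001 -0.058 -0.001] |0.058| shift before turn [20.4 -1.5  6.1] after [20.7 -1.4  4.9] q [ 0.34  0.05  2.09 -0.48  0.52  2.37] F [-0.4 -0.1 -3.4] w 0.0122
top crop origin 178 190
scene crop origin 280 146
```

View pics/scene4.png

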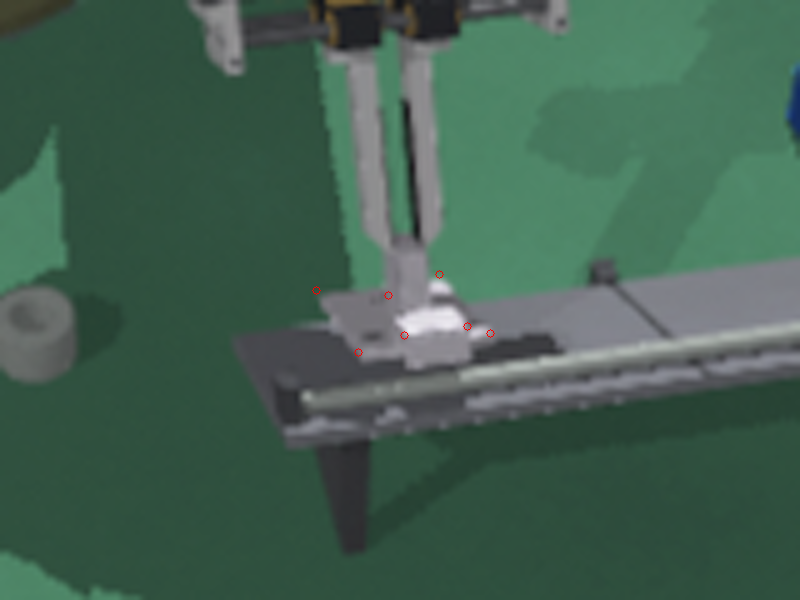

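View pics/top4.png

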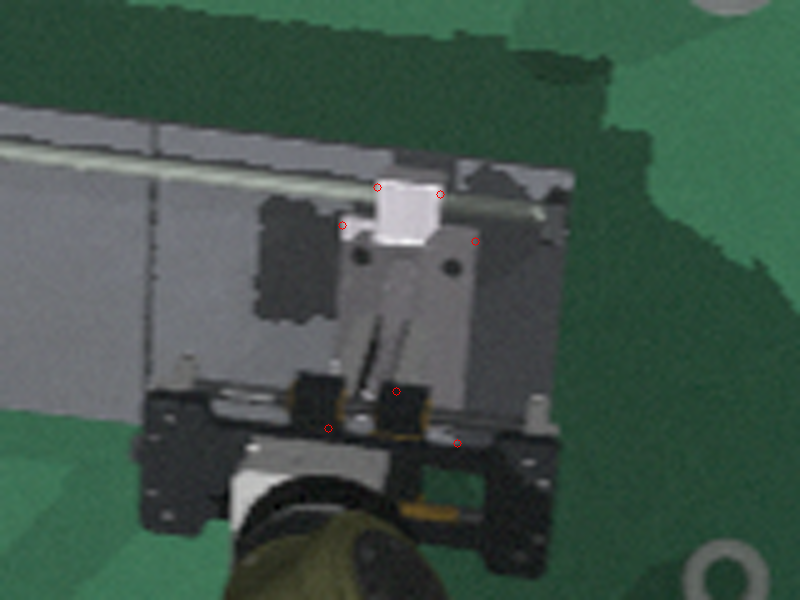

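```bash
cat >> m.py <<'E'
def l(n):
    z=np.load(n+'.npz'); return [z[k] for k in z.files]
def meas(tag,ot,os,rows,k=5):
    T_,S_=l('top'+tag),l('scene'+tag)
    base=hung(0)
    for n,t,s,m in rows:
        p,e=tri((np.array(t)+.5)/k-.5+ot,T_,(np.array(s)+.5)/k-.5+os,S_)
        print(n,p.round(4),'e',e.round(4),'hung-frame(y easel)',(HR.inv().apply(p-base)*1e3).round(1),'model',m)
E
python3 - <<'E'
from m import *
meas('4',(178,190),(280,146),[('hr',(441,186),(405,345),[83,'',20]),('hl',(378,179),(470,335),[83,'',20]),('ur',(478,228),(358,361),[55,'',6]),('rail right vis',(540,214),(310,399),'rail end block'),('rail',(50,153),(800,328),'x72 z~12')])
E
```

```text
hr [0.5606 0.126  0.1537] e 0.001 hung-frame(y easel) [  91.6 -119.9   36.2] model [83, '', 20]
hl [0.5632 0.1561 0.1542] e 0.0001 hung-frame(y easel) [ 91.7 -89.7  36.7] model [83, '', 20]
ur [0.5438 0.1092 0.1303] e 0.0012 hung-frame(y easel) [  66.8 -138.1   23.5] model [55, '', 6]
rail right vis [0.5528 0.0816 0.1214] e 0.0017 hung-frame(y easel) [  72.2 -164.8   10.1] model rail end block
rail [0.5756 0.3182 0.1244] e 0.0031 hung-frame(y easel) [74.8 72.8 12.1] model x72 z~12
```

The hook is 8.7 mm uphill of its hung position, 16.5 mm above the board and level with it, at easel y = -105. It clears the rail, so I'll lower it and ease it 3 mm downhill.

Emit:
play_rows --deltas '[[[4,0,1,0,0,0,5],[4,0,1,0,0,0,5],[3,0,1,0,0,0,5],[2,0,0,0,0,0,5],[0,0,0,0,0,0,5],[0,0,0,0,0,0,5]]]'

```text
time_s: 6.4
ee_pos: [0.5111, 0.145, 0.1099]
eef_rot: [-3.141, 0.988, -0.091]
force: [0.0, -0.5, -3.4]
grip_width: 0.0121
```

Emit:
play_rows --deltas '[[[1,0,0,0,0,0,5],[1,0,0,0,0,0,5],[0,0,0,0,0,0,5],[0,0,0,0,0,0,5]]]'

```text
time_s: 6.8
ee_pos: [0.5122, 0.1448, 0.1083]
eef_rot: [-3.141, 0.988, -0.091]
force: [1.2, 0.1, -3.2]
grip_width: 0.0121
```

```bash
python3 - <<'E'
from m import *
go(hung(-.105,.006,.0)+HR.apply([.017,0,.016]),tool(HR,-1))
snap('5',ctrl.get_obs()['ee_pos'],pts=bpts(-.105,.004,0))
E
```

```text
t 6.80 turn [-0.001 -0.059  0.   ] |0.059| shift before turn [ 5.6 -0.5  3. ] after [ 5.8 -0.5  2.7] q [ 0.33  0.09  2.09 -0.51  0.48  2.39] F [ 1.2  0.1 -3.2] w 0.0121
top crop origin 178 188
scene crop origin 281 151
```

View pics/scene5.png

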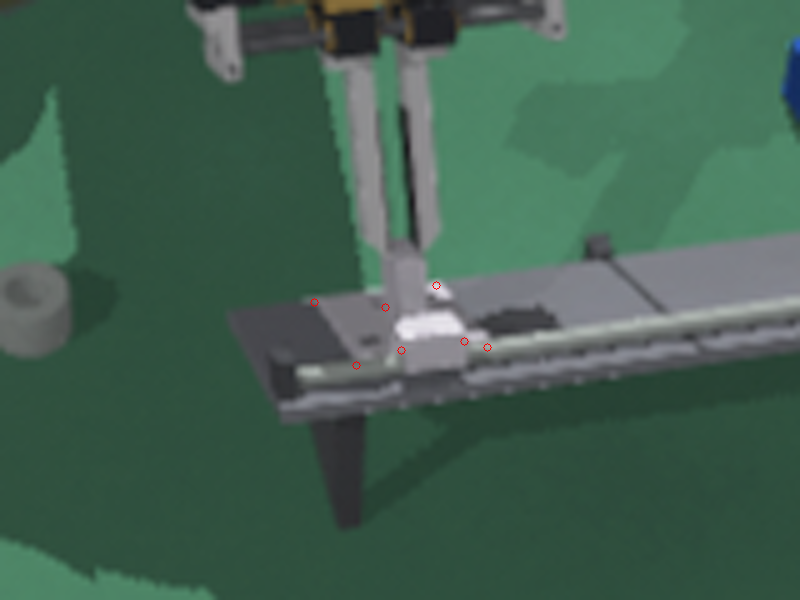

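View pics/top5.png

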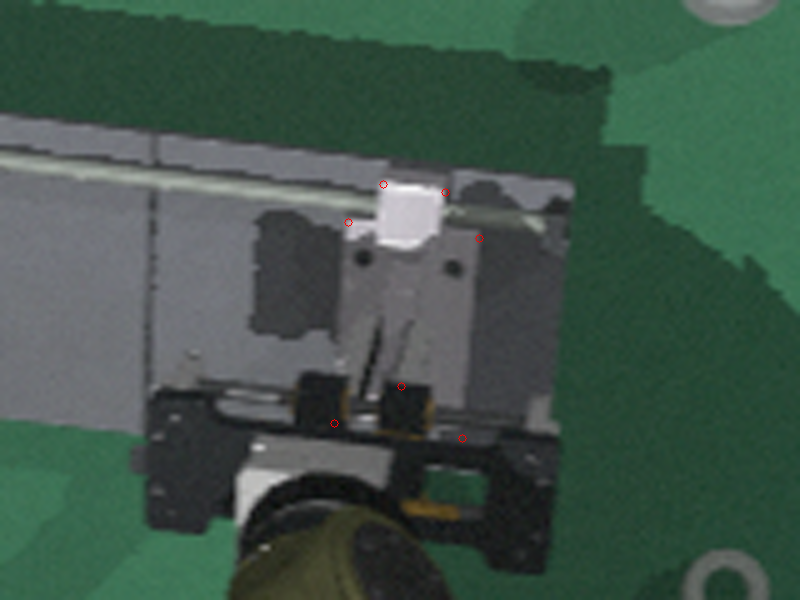

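Emit:
play_rows --deltas '[[[1,0,0,0,0,0,5],[1,0,0,0,0,0,5],[1,0,0,0,0,0,5],[0,0,0,0,0,0,5],[0,0,0,0,0,0,5]]]'

```text
time_s: 7.4
ee_pos: [0.5138, 0.1447, 0.1057]
eef_rot: [-3.141, 0.988, -0.091]
force: [-0.0, 0.4, -2.9]
grip_width: 0.0119
```

Emit:
play_rows --deltas '[[[1,0,0,0,0,0,5],[1,0,0,0,0,0,5],[0,0,0,0,0,0,5],[0,0,0,0,0,0,5]]]'

```text
time_s: 7.8
ee_pos: [0.515, 0.1447, 0.1045]
eef_rot: [-3.141, 0.987, -0.09]
force: [-7.3, -1.0, 5.3]
grip_width: 0.0123
```

```bash
python3 - <<'E'
from m import *
go(hung(-.105,.006,.0)+HR.apply([.017,0,.016]),tool(HR,-1)); print(np.round(ctrl.get_obs()['moment'],2))
E
```

```text
t 7.80 turn [-0.001 -0.06   0.   ] |0.060| shift before turn [ 1.  -0.4  3.3] after [ 1.2 -0.4  3.2] q [ 0.33  0.1   2.08 -0.52  0.47  2.4 ] F [-7.3 -1.   5.3] w 0.0123
[-0.03  1.02 -0.12]
```

Contact is felt: about 10 N along the board's normal. I'll release so the bracket hangs.

Emit:
play_rows --deltas '[[[0,0,0,0,0,0,20],[0,0,0,0,0,0,40],[0,0,0,0,0,0,40],[0,0,0,0,0,0,40]]]'

```text
time_s: 8.2
ee_pos: [0.5151, 0.1446, 0.1042]
eef_rot: [-3.141, 0.988, -0.09]
force: [0.4, -0.5, -0.2]
grip_width: 0.039
```

Emit:
play_rows --deltas '[[[-20,0,0,0,0,0,40],[-40,0,0,0,0,0,40],[-30,0,0,0,0,0,40],[0,0,0,-0.1,0,0,40],[0,0,0,-0.14,0,0,40],[0,0,0,-0.14,0,0,40],[0,0,0,-0.14,0,0,40],[0,0,0,-0.14,0,0,40],[0,0,0,-0.14,0,0,40],[0,0,0,-0.14,0,0,40]]]'

```text
time_s: 9.2
ee_pos: [0.4656, 0.1491, 0.1793]
eef_rot: [2.197, 0.988, -0.09]
force: [1.3, 0.5, -0.8]
grip_width: 0.0401
```

```bash
python3 - <<'E'
from m import *
go(hung(-.105,.0,.08)+HR.apply([.017,0,.016]),tool(HR,1))
snap('6',hung(-.105)+HR.apply([.017,0,.006]),pts=bpts(-.105,0,0))
E
```

```text
t 9.20 turn [-2.196  0.033 -0.065] |2.197| shift before turn [10.5 -3.8  2.1] after [10.7  0.5 -3.7] q [ 0.39 -0.12  2.1  -0.42  0.68  1.37] F [ 1.3  0.5 -0.8] w 0.0401
top crop origin 179 189
scene crop origin 281 156
```

View pics/scene6.png

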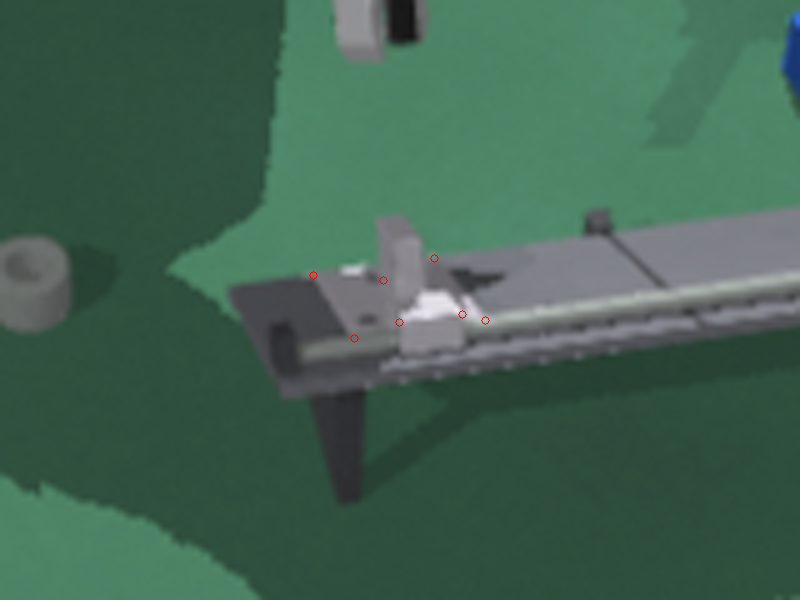

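View pics/top6.png

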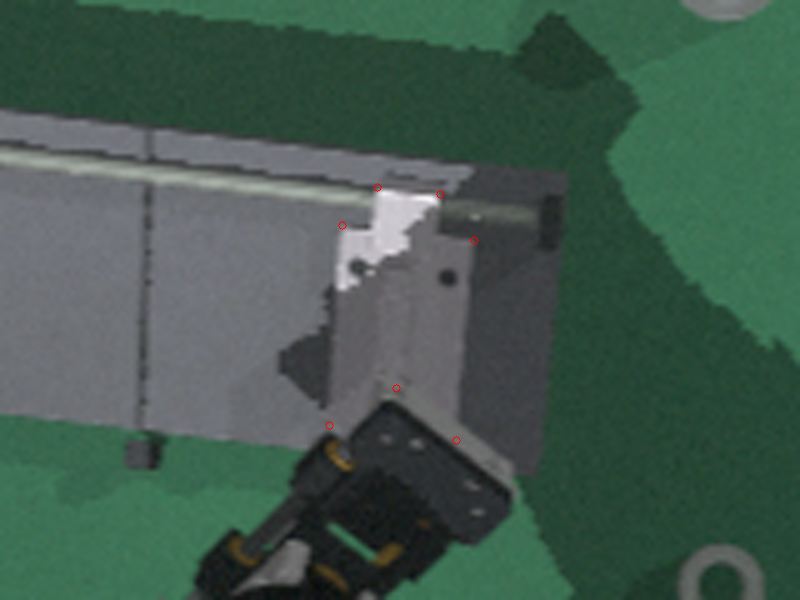

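The bracket hangs on the rail: hook over it at (408,200) in the top crop, plate flat. I'll finish the half turn and re-grip.

Emit:
play_rows --deltas '[[[0,0,0,-0.146,0,0,40],[0,0,0,-0.146,0,0,40],[0,0,0,-0.146,0,0,40],[0,0,0,-0.146,0,0,40],[0,0,0,-0.146,0,0,40],[0,0,0,-0.146,0,0,40],[0,0,0,-0.146,0,0,40],[0,0,0,-0.146,0,0,40],[0,0,0,-0.146,0,0,40],[0,0,0,-0.146,0,0,40]]]'

```text
time_s: 10.3
ee_pos: [0.4656, 0.1491, 0.1793]
eef_rot: [0.741, 0.988, -0.09]
force: [1.5, 0.5, 0.9]
grip_width: 0.0399
```

Emit:
play_rows --deltas '[[[0,0,0,-0.146,0,0,40],[0,0,0,-0.146,0,0,40],[0,0,0,-0.146,0,0,40],[0,0,0,-0.146,0,0,40],[0,0,0,-0.146,0,0,40],[0,0,0,0,0.06,0,40],[0,0,0,0,0,0,40]]]'

```text
time_s: 11.0
ee_pos: [0.4664, 0.1492, 0.1799]
eef_rot: [0.019, 1.048, -0.088]
force: [-0.1, 0.2, -0.1]
grip_width: 0.0398
```

```bash
python3 - <<'E'
from m import *
meas('6',(179,189),(281,156),[('hr',(439,196),(400,330),[83,'',20]),('hl',(374,189),(463,320),[83,'',20]),('ur',(473,243),(353,344),[55,'',6]),('ul',(341,229),(488,322),[55,'',6])])
go(hung(-.105,.0,.02)+HR.apply([.017,0,.016]),tool(HR,1))
E
```

```text
hr [0.5613 0.1265 0.1302] e 0.0004 hung-frame(y easel) [  80.4 -119.4   15.6] model [83, '', 20]
hl [0.5636 0.1571 0.1305] e 0.0013 hung-frame(y easel) [ 80.2 -88.6  16.1] model [83, '', 20]
ur [0.5418 0.1106 0.1045] e 0.0012 hung-frame(y easel) [  52.  -136.9    2.3] model [55, '', 6]
ul [0.5469 0.1758 0.1059] e 0.0008 hung-frame(y easel) [ 52.  -71.5   3.9] model [55, '', 6]
t 11.00 turn [-0.017 -0.001 -0.001] |0.017| shift before turn [70.9  0.2 -4.6] after [70.9  0.3 -4.6] q [ 0.37 -0.1   2.06 -0.33  0.74 -0.9 ] F [-0.1  0.2 -0.1] w 0.0398
```

Emit:
play_rows --deltas '[[[25,0,-4,0,0,0,40],[30,0,0,0,0,0,40],[20,0,0,0,0,0,40],[8,0,0,0,0,0,40],[2,0,0,0,0,0,40],[0,0,0,0,0,0,40]]]'

```text
time_s: 11.6
ee_pos: [0.5044, 0.1458, 0.1041]
eef_rot: [0.015, 1.047, -0.089]
force: [0.7, -0.2, 0.8]
grip_width: 0.04
```

Emit:
play_rows --deltas '[[[0,0,0,0,0,0,25],[0,0,0,0,0,0,5],[0,0,0,0,0,0,5],[0,0,0,0,0,0,5],[0,0,0,0,0,0,5]]]' --grip_force 20

```text
time_s: 12.1
ee_pos: [0.5044, 0.1457, 0.1037]
eef_rot: [0.014, 1.048, -0.089]
force: [0.2, 0.1, -0.1]
grip_width: 0.0057
```

```bash
python3 - <<'E'
from m import *
go(hung(CUR,.0,.0)+HR.apply([.017,0,.02]),tool(HR,1))
E
```

```text
t 12.10 turn [-0.012 -0.001 -0.001] |0.012| shift before turn [  1.9 128.6  -1.2] after [  1.8 128.6   0.4] q [ 0.32  0.09  2.07 -0.41  0.53 -0.84] F [ 0.2  0.1 -0.1] w 0.0057
```

The opening is only 5.7 mm, which is not the rib. I'll look before moving.

```bash
python3 - <<'E'
from m import *
snap('7',hung(-.105)+HR.apply([.017,0,.006]))
E
```

```text
top crop origin 179 189
scene crop origin 281 156
```

View pics/scene7.png

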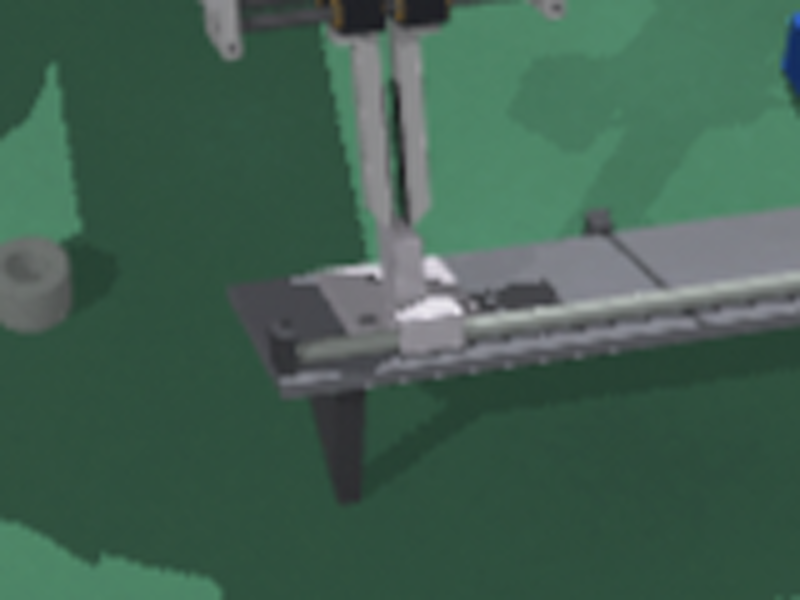

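View pics/top7.png

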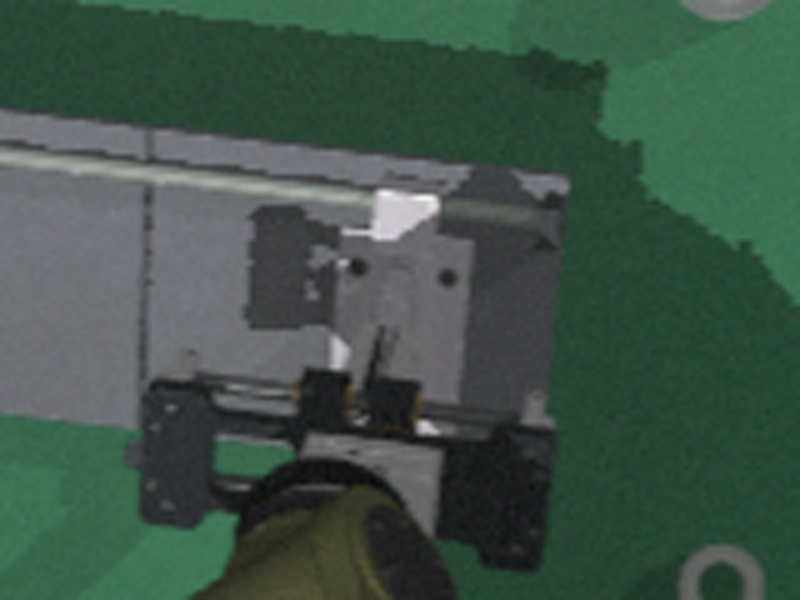

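Emit:
play_rows --deltas '[[[0,0,0,0,0,0,5],[0,0,0,0,0,0,5]]]'

```text
time_s: 12.4
ee_pos: [0.5044, 0.1457, 0.1036]
eef_rot: [0.014, 1.048, -0.089]
force: [0.5, 0.2, 0.1]
grip_width: 0.0049
```

```bash
python3 - <<'E'
from m import *
o=ctrl.get_obs();print(o['grip_width'],o['force'],o['moment'])
s=cv2.imread('pics/scene7.png')
c=l('scene7');im=c[0][170:235,320:420];save(cv2.resize(im,None,fx=8,fy=8,interpolation=cv2.INTER_CUBIC),'z7.png')
E
```

```text
0.004941234192485024 [0.48196301 0.17457453 0.13149142] [0.09816906 0.12328926 0.02403024]
```

View pics/z7.png

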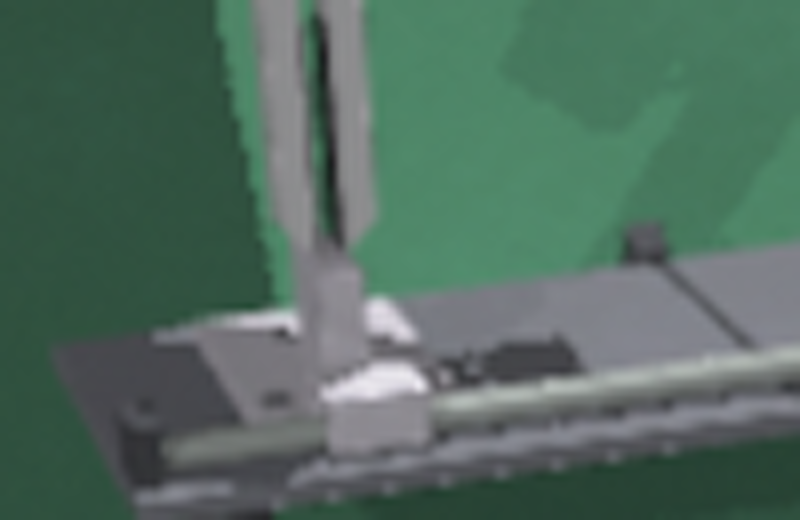

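The fingers reached the commanded 5 mm, so they missed the rib and are probably downhill of it. I'll open, back off, and compare the fingertips with the reported TCP.

Emit:
play_rows --deltas '[[[0,0,0,0,0,0,40],[0,0,0,0,0,0,40],[-25,0,0,0,0,0,40],[-35,0,0,0,0,0,40],[0,0,0,0,0,0,40],[0,0,0,0,0,0,40]]]'

```text
time_s: 13.0
ee_pos: [0.4748, 0.1485, 0.1559]
eef_rot: [0.015, 1.047, -0.088]
force: [0.4, 0.4, -0.6]
grip_width: 0.0399
```

```bash
python3 - <<'E'
from m import *
o=ctrl.get_obs();r=R.from_euler('xyz',o['eef_rot'])
print(o['ee_pos'])
pts=np.vstack([o['ee_pos'],o['ee_pos']+r.apply([[0,.02,0],[0,-.02,0]]), hung(-.105,-.002)+HR.apply(np.array([[-5,7,45],[-5,-7,45],[39,7,45],[39,-7,45]])/1e3)])
snap('8',o['ee_pos'],w=60,h=45,k=6,pts=pts)
E
```

```text
[0.47478023 0.14849116 0.15591552]
top crop origin 194 218
scene crop origin 298 141
```

View pics/scene8.png

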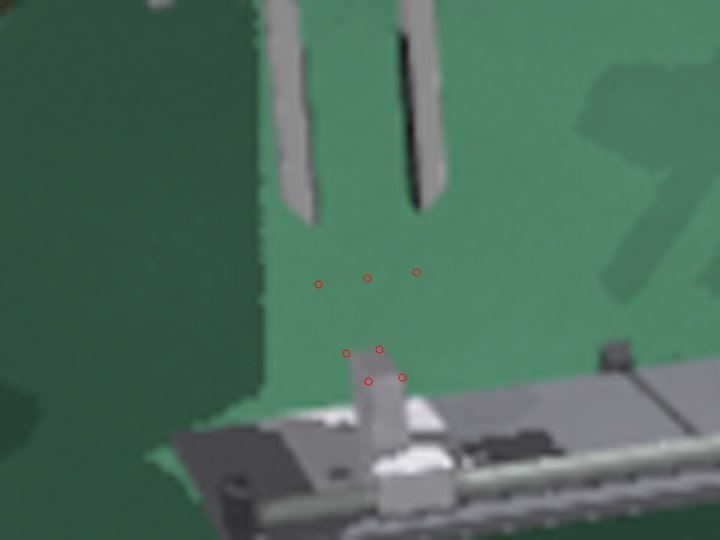

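View pics/top8.png

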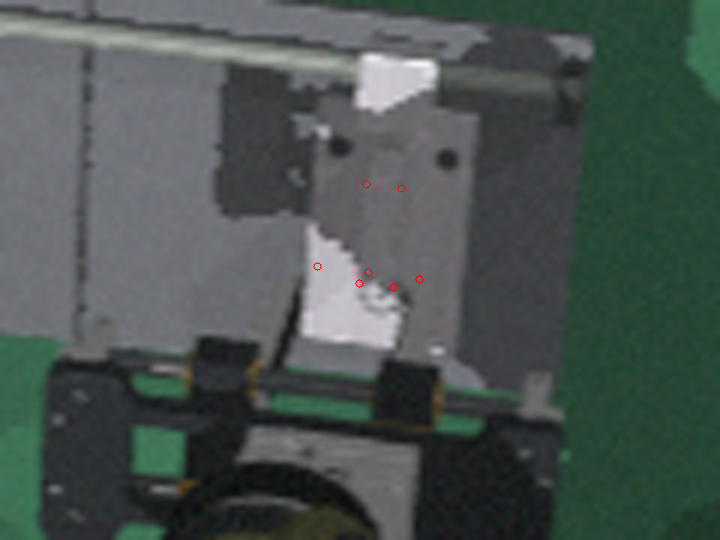

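The real fingertips, at (315,222) and (418,210) in the scene crop, lie about 64 crop pixels short of the reported TCP. So the fingers end some 20 mm behind it, which explains the weak first grip. I'll measure this properly.

```bash
python3 - <<'E'
from m import *
c=l('top8');save(cv2.resize(cv2.convertScaleAbs(c[0][250:290,225:285],alpha=1.5),None,fx=13,fy=13,interpolation=cv2.INTER_CUBIC),'z8.png')
E
```

```text
(no output)
```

View pics/z8.png

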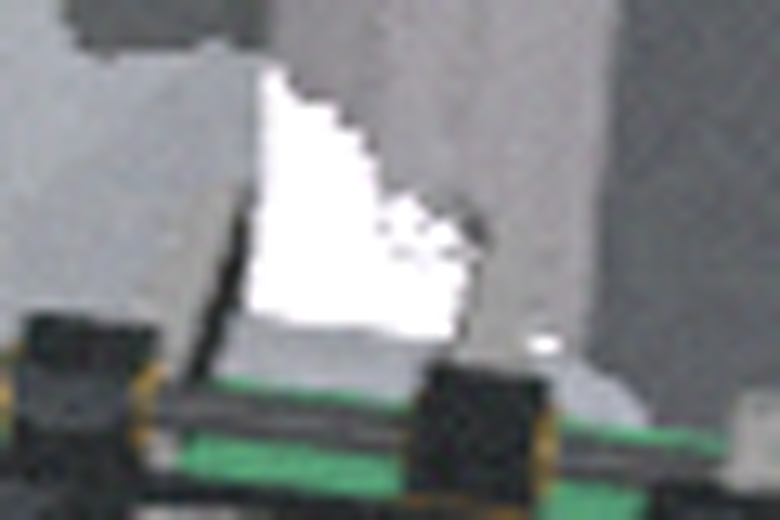

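```bash
python3 - <<'E'
from m import *
T_,S_=l('top8'),l('scene8')
o=ctrl.get_obs();r=R.from_euler('xyz',o['eef_rot'])
p,e=tri((243.6,263.8),T_,(367.3,175.6),S_);print(p,e,'in tool mm',r.inv().apply(p-o['ee_pos'])*1e3, 'world diff',(p-o['ee_pos'])*1e3)
# same for first pose at bracket: scene1 fingertips
E
```

```text
[0.47041232 0.17086488 0.18366038] 0.0018502002862465794 in tool mm [-28.24942263  22.37068408   8.86116796] world diff [-4.12885802 22.72041652 29.04708053]
```

Measured in the tool frame, the pad's lower corner is at x -28, y +22, z +9 mm (z +8 is the pad's edge). So the fingers really end about 27 mm behind the reported TCP, along the tool axis. I'll use that from here on.

```bash
cat >> m.py <<'E'
DT=.027
def tipgo(p,r): go(p+r.apply([DT,0,0]),r)
E
python3 - <<'E'
from m import *
tipgo(hung(-.105,-.002,.0)+HR.apply([.017,0,.012]),tool(HR,1))
E
```

```text
t 13.10 turn [-0.012 -0.002 -0.   ] |0.012| shift before turn [95.9  0.6 -0.9] after [95.9  0.6 -1.1] q [ 0.36 -0.05  2.07 -0.36  0.67 -0.88] F [-0.2 -0.7 -0.3] w 0.0398
```

Emit:
play_rows --deltas '[[[25,0,-1,-0.012,0,0,40],[30,0,0,0,0,0,40],[20,0,0,0,0,0,40],[10,0,0,0,0,0,40],[5,0,0,0,0,0,40],[3,0,0,0,0,0,40],[0,0,0,0,0,0,40],[0,0,0,0,0,0,40]]]'

```text
time_s: 13.9
ee_pos: [0.5201, 0.1445, 0.0751]
eef_rot: [0.002, 1.047, -0.088]
force: [0.4, 1.0, 0.0]
grip_width: 0.04
```

Emit:
play_rows --deltas '[[[0,0,0,0,0,0,25],[0,0,0,0,0,0,5],[0,0,0,0,0,0,5],[0,0,0,0,0,0,5],[0,0,0,0,0,0,5]]]' --grip_force 20

```text
time_s: 14.4
ee_pos: [0.52, 0.1443, 0.0747]
eef_rot: [0.002, 1.048, -0.089]
force: [-3.4, -0.5, 2.7]
grip_width: 0.0138
```

```bash
python3 - <<'E'
from m import *
tipgo(hung(CUR,-.002,.0)+HR.apply([.017,0,.012]),tool(HR,1))
snap('9',hung(-.105)+HR.apply([.017,0,.006]))
E
```

```text
t 14.40 turn [-0.    -0.    -0.001] |0.001| shift before turn [  3.9 128.5  -0.7] after [  3.8 128.5  -0.7] q [ 0.31  0.18  2.06 -0.45  0.46 -0.81] F [-3.4 -0.5  2.7] w 0.0138
top crop origin 179 189
scene crop origin 281 156
```

View pics/scene9.png

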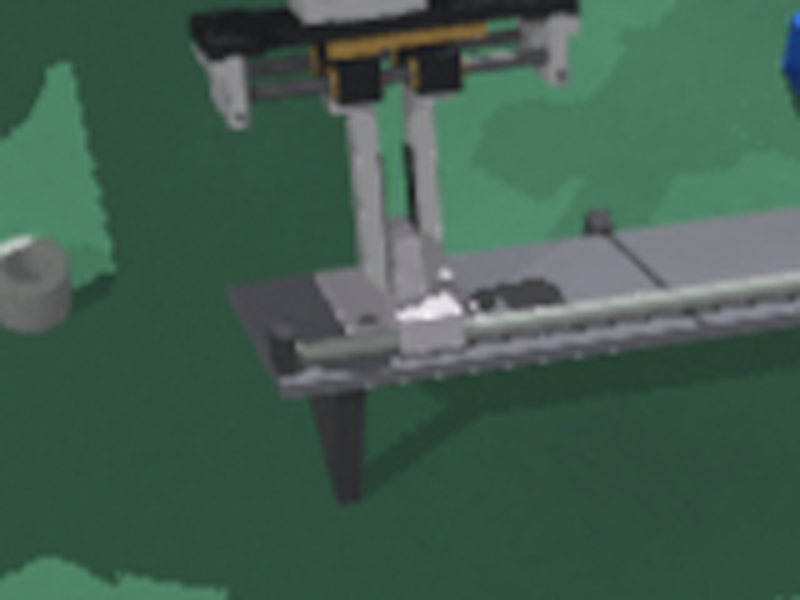

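The rib is gripped at 13.8 mm. I'll slide left along the rail.

Emit:
play_rows --deltas '[[[-0.5,4,0,0,0,0,5],[0,8,0,0,0,0,5],[0,10,0,0,0,0,5],[0,10,0,0,0,0,5],[0,10,0,0,0,0,5],[0,10,0,0,0,0,5],[0,10,0,0,0,0,5],[0,10,0,0,0,0,5],[0,8,0,0,0,0,5],[0,0,0,0,0,0,5]]]'

```text
time_s: 15.5
ee_pos: [0.527, 0.2253, 0.075]
eef_rot: [0.003, 1.048, -0.087]
force: [4.2, 1.9, -2.3]
grip_width: 0.0141
```

```bash
python3 - <<'E'
from m import *
tipgo(hung(CUR,-.002,.0)+HR.apply([.017,0,.012]),tool(HR,1))
E
```

```text
t 15.50 turn [ 0.001 -0.    -0.002] |0.002| shift before turn [ 4.4 47.2 -0.5] after [ 4.3 47.2 -0.5] q [ 0.48  0.26  1.94 -0.54  0.55 -0.59] F [ 4.2  1.9 -2.3] w 0.0141
```

Emit:
play_rows --deltas '[[[0.3,7,0,0,0,0,5],[0,8,0,0,0,0,5],[0,8,0,0,0,0,5],[0,8,0,0,0,0,5],[0,8,0,0,0,0,5],[0,5,0,0,0,0,5],[0,2,0,0,0,0,5],[0,0,0,0,0,0,5],[0,0,0,0,0,0,5]]]'

```text
time_s: 16.4
ee_pos: [0.5313, 0.27, 0.0748]
eef_rot: [0.003, 1.048, -0.088]
force: [3.4, 1.8, -2.3]
grip_width: 0.0137
```

```bash
python3 - <<'E'
from m import *
tipgo(hung(CUR,-.002,.0)+HR.apply([.017,0,.012]),tool(HR,1))
snap('10',hung(CUR)+HR.apply([.017,0,.006]),pts=bpts(CUR,-.002,-.003))
E
```

```text
t 16.40 turn [ 0.    -0.001 -0.002] |0.002| shift before turn [ 4.   2.3 -0.6] after [ 4.   2.3 -0.6] q [ 0.56  0.32  1.87 -0.56  0.6  -0.51] F [ 3.4  1.8 -2.3] w 0.0137
top crop origin 127 183
scene crop origin 331 149
```

View pics/scene10.png

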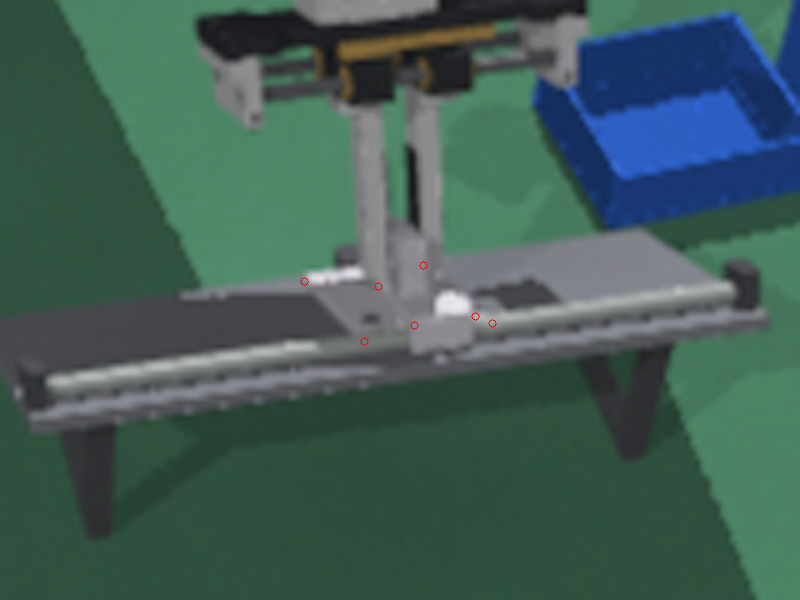

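View pics/top10.png

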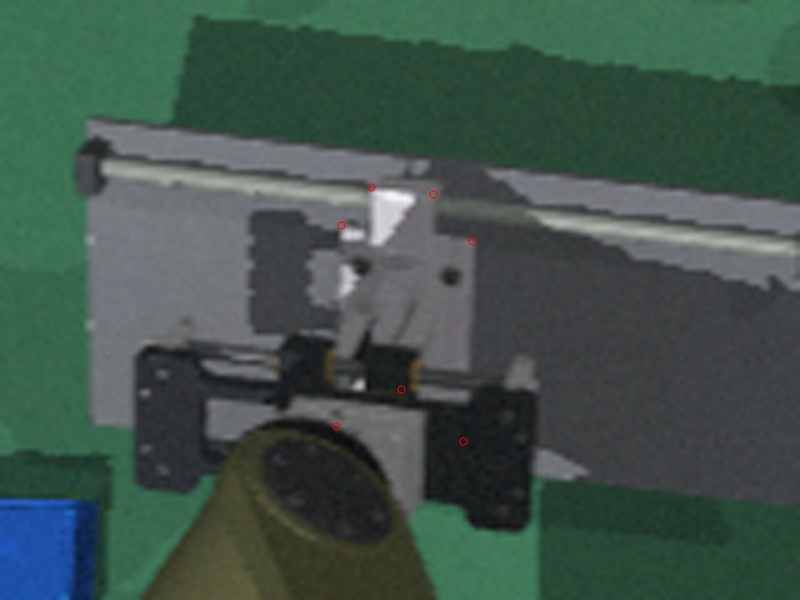

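The hook's centre in the top crop, (405,183) or about 410 after parallax, sits over the strip seen at (410,165). The scene view says it is 1–2 mm short, so I'll nudge 1 mm and let go.

Emit:
play_rows --deltas '[[[0.3,1,0,0,0,0,5],[0,0,0,0,0,0,5],[0,0,0,0,0,0,20],[0,0,0,0,0,0,40],[0,0,0,0,0,0,40],[0,0,0,0,0,0,40],[-20,0,0,0,0,0,40],[-40,0,0,0,0,0,40],[-40,0,0,0,0,0,40],[-30,0,0,0,0,0,40]]]'

```text
time_s: 17.5
ee_pos: [0.4661, 0.2768, 0.1892]
eef_rot: [0.004, 1.047, -0.087]
force: [0.3, -0.5, -0.0]
grip_width: 0.0398
```

```bash
python3 - <<'E'
from m import *
GR=R.from_euler('z',np.radians(2)); G=np.array([.5060,-.3477,.075])
for s in(1,-1):
  for k in (0,90,):
    print(s,k); tipgo(G+[0,0,.15],tool(GR*R.from_euler('z',k,degrees=True),s))
print(np.round(R.from_euler('xyz',ctrl.get_obs()['eef_rot']).as_matrix(),3))
snap('11',hung(CUR)+HR.apply([.0,0,.006]),pts=bpts(CUR,-.002,-.003))
E
```

```text
1 0
t 17.50 turn [-0.123  0.523  0.031] |0.538| shift before turn [  39.3 -618.3   88.2] after [  -8.8 -625.5   18.1] q [ 0.65  0.06  1.88 -0.46  0.86 -0.58] F [ 0.3 -0.5 -0. ] w 0.0398
1 90
t 17.50 turn [-1.653  0.392  0.442] |1.756| shift before turn [  39.3 -618.3   88.2] after [  -8.8  -18.1 -625.5] q [ 0.65  0.06  1.88 -0.46  0.86 -0.58] F [ 0.3 -0.5 -0. ] w 0.0398
-1 0
t 17.50 turn [ 2.917  0.046 -0.782] |3.020| shift before turn [  39.3 -618.3   88.2] after [ -8.8 625.5 -18.1] q [ 0.65  0.06  1.88 -0.46  0.86 -0.58] F [ 0.3 -0.5 -0. ] w 0.0398
-1 90
t 17.50 turn [ 1.41   0.427 -0.379] |1.521| shift before turn [  39.3 -618.3   88.2] after [ -8.8  18.1 625.5] q [ 0.65  0.06  1.88 -0.46  0.86 -0.58] F [ 0.3 -0.5 -0. ] w 0.0398
[[ 0.498  0.09   0.862]
 [-0.043  0.996 -0.079]
 [-0.866  0.002  0.5  ]]
top crop origin 127 189
scene crop origin 329 148
```

View pics/scene11.png

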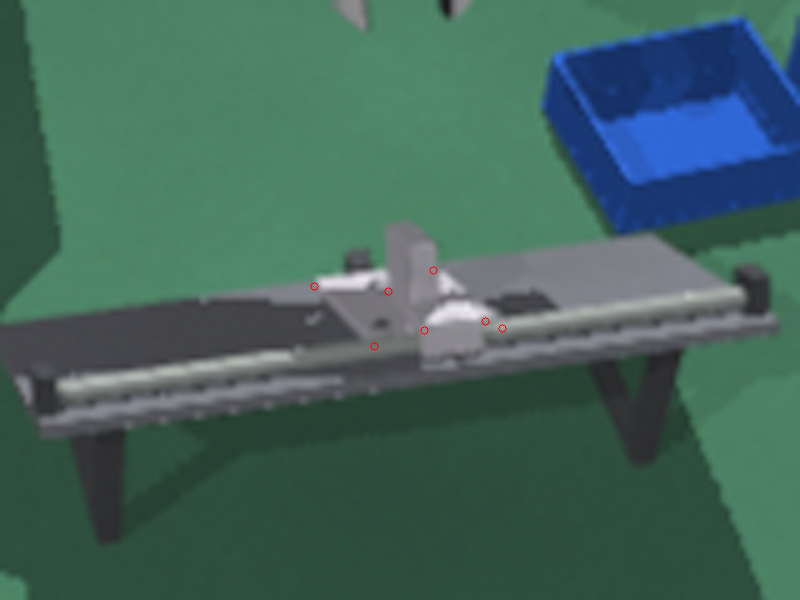

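View pics/top11.png

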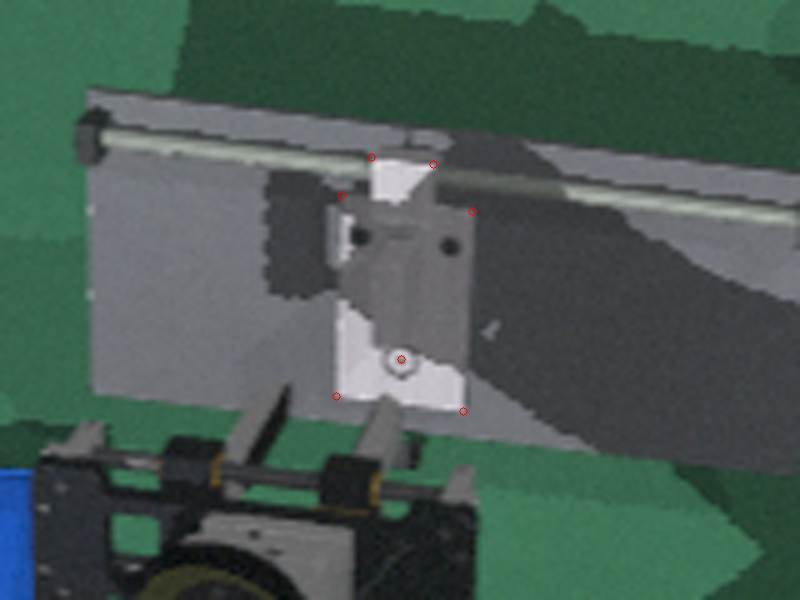

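The bracket hangs free, with its ring at (401,361) in the top crop, right on the expected dot at (401,359). Now for the gauge: turn the tool down with the jaws along world x (which keeps joint 6 mid-range) and cross over to the stand.

Emit:
play_rows --deltas '[[[-10,0,0,0.128,0.0388,-0.0345,50],[0,0,0,0.128,0.0388,-0.0345,50],[0,0,0,0.128,0.0388,-0.0345,50],[0,0,0,0.128,0.0388,-0.0345,50],[0,0,0,0.128,0.0388,-0.0345,50],[0,0,0,0.128,0.0388,-0.0345,50],[0,0,0,0.128,0.0388,-0.0345,50],[0,0,0,0.128,0.0388,-0.0345,50],[0,0,0,0.128,0.0388,-0.0345,50],[0,0,0,0.128,0.0388,-0.0345,50]]]'

```text
time_s: 18.6
ee_pos: [0.4621, 0.2769, 0.1947]
eef_rot: [0.602, 1.521, -0.81]
force: [-0.0, -0.5, 0.3]
grip_width: 0.0503
```

Emit:
play_rows --deltas '[[[-6,0,30,0.128,0.0388,-0.0345,50],[0,2,45,0,0,0,50],[0,2,45,0,0,0,50],[0,2,45,0,0,0,50],[0,2,45,0,0,0,50],[0,2,45,0,0,0,50],[0,2,45,0,0,0,50],[0,2,45,0,0,0,50],[0,2,45,0,0,0,50],[0,2,45,0,0,0,50]]]'

```text
time_s: 19.6
ee_pos: [0.4989, -0.1587, 0.2027]
eef_rot: [-0.933, 1.568, -2.468]
force: [1.0, 0.4, -0.2]
grip_width: 0.0505
```

```bash
cat >> m.py <<'E'
GR=R.from_euler('z',np.radians(2)); G=np.array([.5060,-.3477,.075]); Q=R.from_euler('z',90,degrees=True)
E
python3 - <<'E'
from m import *
tipgo(G+[0,0,.15],tool(GR*Q,-1))
E
```

```text
t 19.60 turn [0.    0.001 0.002] |0.002| shift before turn [  5.    0.4 189.1] after [  4.7   0.5 189.1] q [-0.38  0.22  1.56 -0.    1.36 -0.41] F [ 1.   0.4 -0.2] w 0.0505
```

Emit:
play_rows --deltas '[[[0,0,45,0,0,0,50],[0,0,45,0,0,0,50],[0,0,45,0,0,0,50],[0,0,40,0,0,0,50],[0,0,14,0,0,0,50],[0,0,0,0,0,0,50],[0,0,0,0,0,0,50]]]'

```text
time_s: 20.3
ee_pos: [0.506, -0.3444, 0.2033]
eef_rot: [-1.113, 1.569, -2.648]
force: [1.3, 0.0, 0.0]
grip_width: 0.0501
```

```bash
python3 - <<'E'
from m import *
tipgo(G+[0,0,.016],tool(GR*Q,-1))
o=ctrl.get_obs();r=R.from_euler('xyz',o['eef_rot'])
snap('12',G+[0,0,.08],pts=o['ee_pos']+r.apply([[-.027,.025,0],[-.027,-.025,0]]))
E
```

```text
t 20.30 turn [0.001 0.001 0.002] |0.002| shift before turn [1.393e+02 1.000e-01 3.200e+00] after [ 1.393e+02 -1.000e-01  3.300e+00] q [-0.66  0.43  1.3  -0.    1.42 -0.69] F [1.3 0.  0. ] w 0.0501
top crop origin 387 195
scene crop origin 69 179
```

View pics/scene12.png

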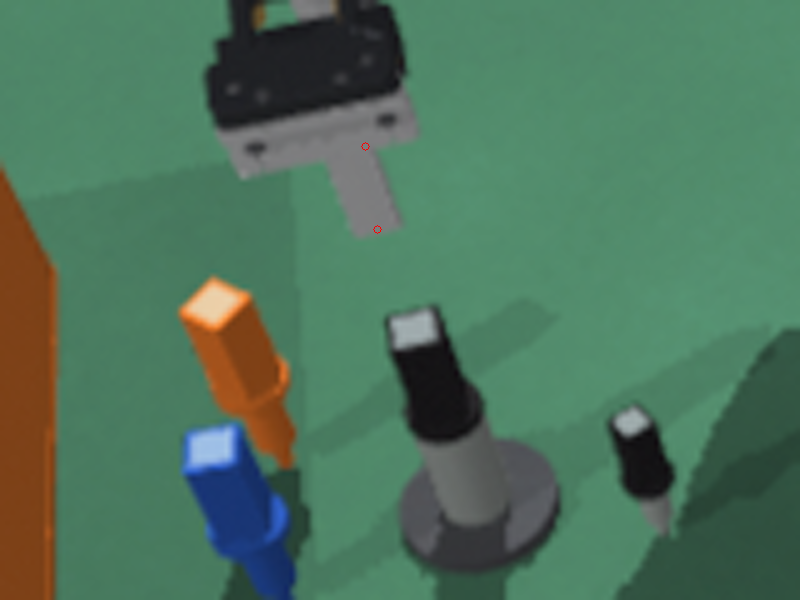

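View pics/top12.png

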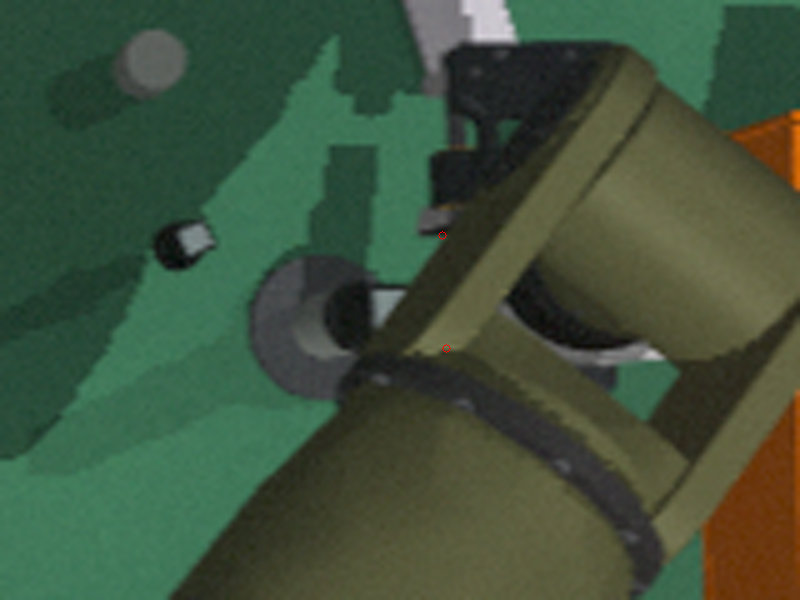

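The fingertip prediction at (377,230) matches the real tip in the scene view, and the black gauge's head is below. Descend and grip.

Emit:
play_rows --deltas '[[[30,0,3,0,0,0,50],[40,0,0,0,0,0,50],[35,0,0,0,0,0,50],[20,0,0,0,0,0,50],[10,0,0,0,0,0,50],[3,0,0,0,0,0,50],[0,0,0,0,0,0,50],[0,0,0,0,0,0,50]]]'

```text
time_s: 21.2
ee_pos: [0.5065, -0.3487, 0.0674]
eef_rot: [0.182, 1.568, -1.353]
force: [0.6, -0.4, 0.4]
grip_width: 0.0502
```

```bash
python3 - <<'E'
from m import *
tipgo(G+[0,0,.016],tool(GR*Q,-1))
snap('13',G+[0,0,.04],w=60,h=45,k=6)
E
```

```text
t 21.20 turn [ 0.001  0.003 -0.001] |0.003| shift before turn [ 3.4 -0.5 -1. ] after [ 3.4 -0.5 -1. ] q [-0.66  0.55  1.44 -0.    1.15 -0.7 ] F [ 0.6 -0.4  0.4] w 0.0502
top crop origin 402 211
scene crop origin 94 205
```

View pics/scene13.png

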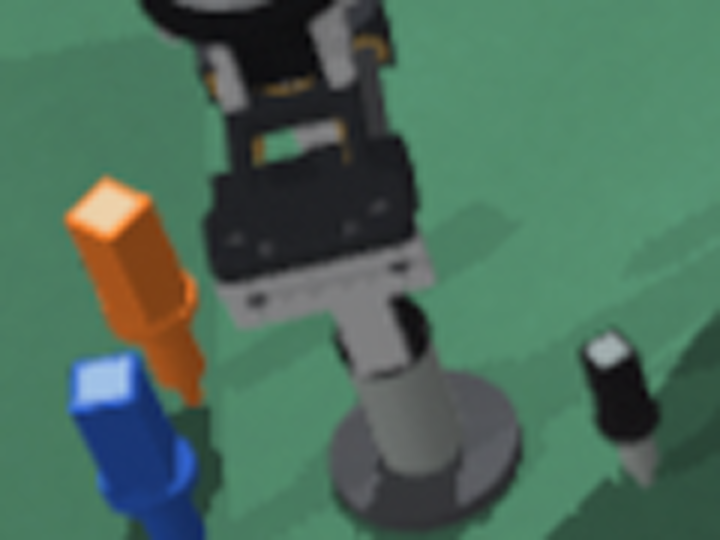

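Emit:
play_rows --deltas '[[[0,0,0,0,0,0,35],[0,0,0,0,0,0,15],[0,0,0,0,0,0,15],[0,0,0,0,0,0,15],[0,0,0,0,0,0,15]]]' --grip_force 35

```text
time_s: 21.8
ee_pos: [0.5059, -0.3486, 0.066]
eef_rot: [-0.554, 1.569, -2.088]
force: [0.1, 0.3, 0.9]
grip_width: 0.0239
```

Emit:
play_rows --deltas '[[[-5,0,0,0,0,0,15],[-20,0,0,0,0,0,15],[-30,0,0,0,0,0,15],[-40,0,0,0,0,0,15],[-40,0,0,0,0,0,15],[-30,0,0,0,0,0,15],[-5,0,0,0,0,0,15],[0,0,0,0,0,0,15]]]'

```text
time_s: 22.6
ee_pos: [0.5061, -0.3483, 0.236]
eef_rot: [-0.292, 1.569, -1.826]
force: [-0.2, 0.1, -3.2]
grip_width: 0.024
```

```bash
cat >> m.py <<'E'
SP=hung(CUR,-.002,-.003)+HR.apply([-.030,0,.006])
E
python3 - <<'E'
from m import *
o=ctrl.get_obs();r=R.from_euler('xyz',o['eef_rot'])
# gauge origin est in tool: tip true at gauge z .0197
def gp(z): return o['ee_pos']+r.apply([-.027+.020-z,0,0])
snap('14',gp(0),w=60,h=45,k=6,pts=[gp(-.058),gp(-.04),gp(0)])
print('SP',SP)
go(SP+HR.apply([0,0,.1+.058-.007]),tool(HR*Q,-1))
E
```

```text
top crop origin 419 207
scene crop origin 79 167
SP [0.48349023 0.27670022 0.0631359 ]
t 22.70 turn [ 0.124 -0.033  0.526] |0.542| shift before turn [  40.5  -74.4 -634.6] after [ -42.4 -153.5 -620.1] q [-0.66  0.42  1.24 -0.    1.49 -0.7 ] F [-0.5 -0.5 -2.7] w 0.0237
```

View pics/scene14.png

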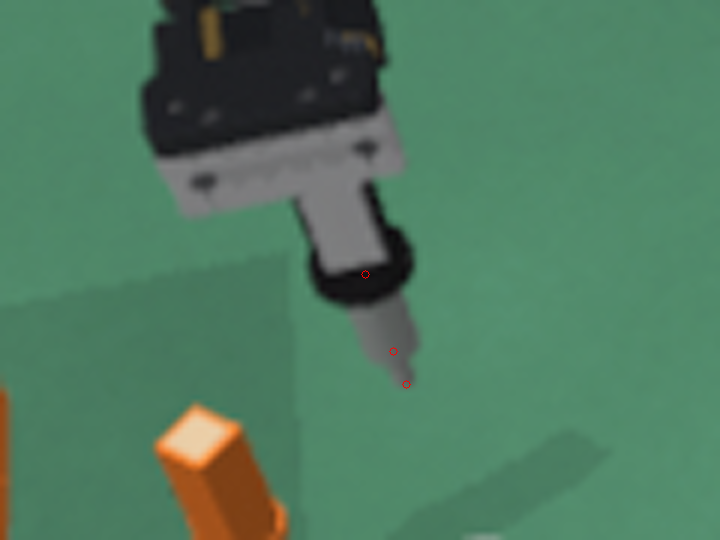

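The gauge is out and upright, with its tip on the predicted pixel (406,384). Cross back to the easel.

Emit:
play_rows --deltas '[[[0,0,-30,0,0,0,15],[0,0,-45,0,0,0,15],[0,0,-45,0,0,0,15],[0,0,-45,0,0,0,15],[0,0,-45,0,0,0,15],[0,0,-45,0,0,0,15],[0,0,-45,0,0,0,15],[0,0,-45,0,0,0,15],[0,0,-45,0,0,0,15],[0,0,-45,0,0,0,15]]]'

```text
time_s: 23.7
ee_pos: [0.4894, 0.0882, 0.2337]
eef_rot: [-1.113, 1.567, -2.648]
force: [0.2, 0.1, -1.7]
grip_width: 0.0238
```

Emit:
play_rows --deltas '[[[0,0,-40,0,0,0,15],[0,0,-20,0.025,-0.0066,0.105,15],[0,0,0,0.025,-0.0066,0.105,15],[0,0,0,0.025,-0.0066,0.105,15],[0,0,0,0.025,-0.0066,0.105,15],[0,0,0,0.025,-0.0066,0.105,15],[0,0,0,0,0,0,15]]]'

```text
time_s: 24.4
ee_pos: [0.4861, 0.1465, 0.2328]
eef_rot: [1.566, 1.048, -0.095]
force: [0.6, 0.7, -1.7]
grip_width: 0.0236
```

```bash
python3 - <<'E'
from m import *
go(SP+HR.apply([0,0,.03+.051]),tool(HR*Q,-1))
E
```

```text
t 24.40 turn [0.001 0.002 0.001] |0.002| shift before turn [  58.5  -97.1 -129.7] after [  58.7  -97.3 -129.5] q [ 0.34 -0.12  1.94 -0.29  0.85  0.57] F [ 0.6  0.7 -1.7] w 0.0236
```

Emit:
play_rows --deltas '[[[0,-20,-26,0,0,0,15],[0,-24,-32,0,0,0,15],[0,-24,-32,0,0,0,15],[0,-20,-27,0,0,0,15],[15,-9,-12,0,0,0,15],[25,0,0,0,0,0,15],[15,0,0,0,0,0,15],[3,0,0,0,0,0,15],[0,0,0,0,0,0,15]]]'

```text
time_s: 25.3
ee_pos: [0.4454, 0.2793, 0.1356]
eef_rot: [1.565, 1.048, -0.098]
force: [0.3, 0.1, -1.0]
grip_width: 0.0238
```

```bash
python3 - <<'E'
from m import *
go(SP+HR.apply([0,0,.03+.051]),tool(HR*Q,-1))
o=ctrl.get_obs();r=R.from_euler('xyz',o['eef_rot'])
snap('15',SP+HR.apply([0,0,.02]),w=60,h=45,k=6,pts=[o['ee_pos']+r.apply([.051,0,0]),SP])
E
```

```text
t 25.30 turn [-0.     0.004  0.001] |0.004| shift before turn [ 0.8 -3.2 -0.9] after [ 0.8 -3.2 -0.9] q [ 0.69  0.1   1.97 -0.54  0.76  1.12] F [ 0.3  0.1 -1. ] w 0.0238
top crop origin 145 219
scene crop origin 345 153
```

View pics/scene15.png

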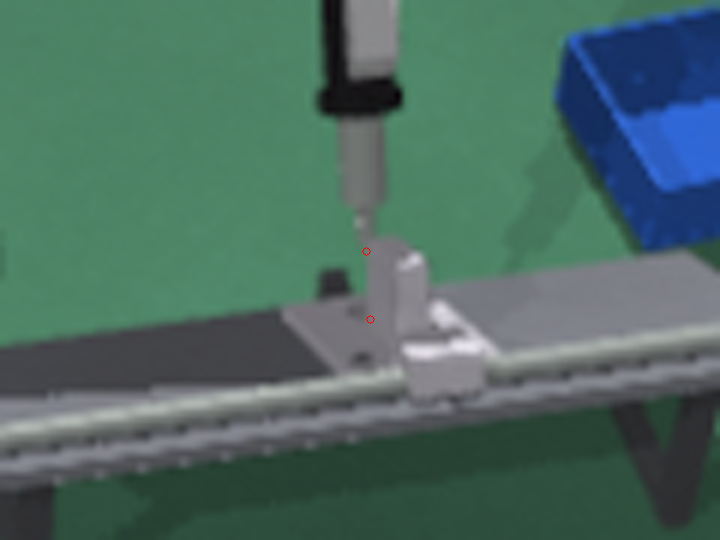

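View pics/top15.png

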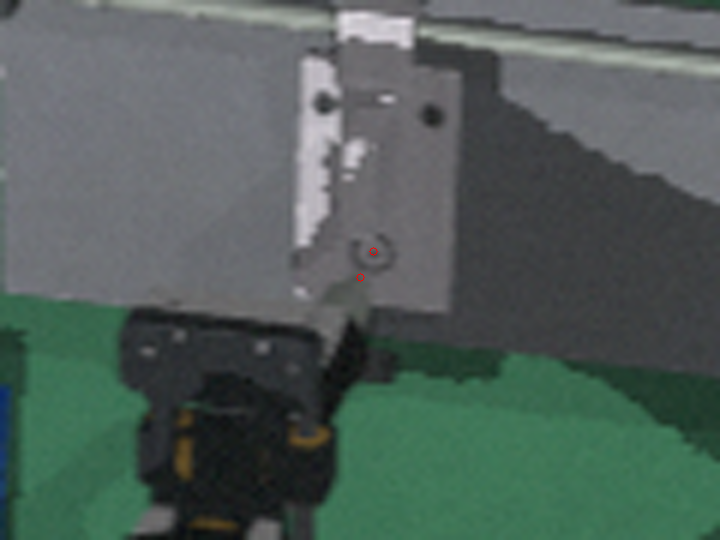

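The tip and the ring both lie on their predicted dots. I'll correct 3 mm downhill, then approach along the normal, watching the force.

Emit:
play_rows --deltas '[[[6,-3,-1,0,0,0,15],[10,0,0,0,0,0,15],[6,0,0,0,0,0,15],[2,0,0,0,0,0,15],[0,0,0,0,0,0,15],[0,0,0,0,0,0,15]]]'

```text
time_s: 26.0
ee_pos: [0.4549, 0.2799, 0.1141]
eef_rot: [1.569, 1.046, -0.094]
force: [-0.3, 0.5, -1.5]
grip_width: 0.0239
```

```bash
cat >> m.py <<'E'
def favg(n=8):
    F=[];
    for i in range(n):
        viewer.camera('scene'); F.append(ctrl.get_obs()['force'])
    F=np.array(F); N=HR.apply([0,0,1]); print('F mean',F.mean(0).round(2),'normal',(F@N).mean().round(2),'+-',(F@N).std().round(2))
E
python3 - <<'E'
from m import *
favg()
go(SP+HR.apply([0,0,.0+.051]),tool(HR*Q,-1))
o=ctrl.get_obs();r=R.from_euler('xyz',o['eef_rot'])
snap('16',SP+HR.apply([0,0,.01]),w=40,h=30,k=9,pts=[o['ee_pos']+r.apply([.051,0,0]),SP])
E
```

```text
F mean [-0.33  0.1  -1.74] normal -1.33 +- 0.38
t 26.40 turn [-0.     0.001 -0.001] |0.002| shift before turn [ 7.5 -0.5  0.6] after [ 7.5 -0.5  0.6] q [ 0.68  0.15  1.97 -0.57  0.71  1.15] F [ 0.2  0.2 -1.7] w 0.0234
top crop origin 166 232
scene crop origin 366 172
```

View pics/scene16.png

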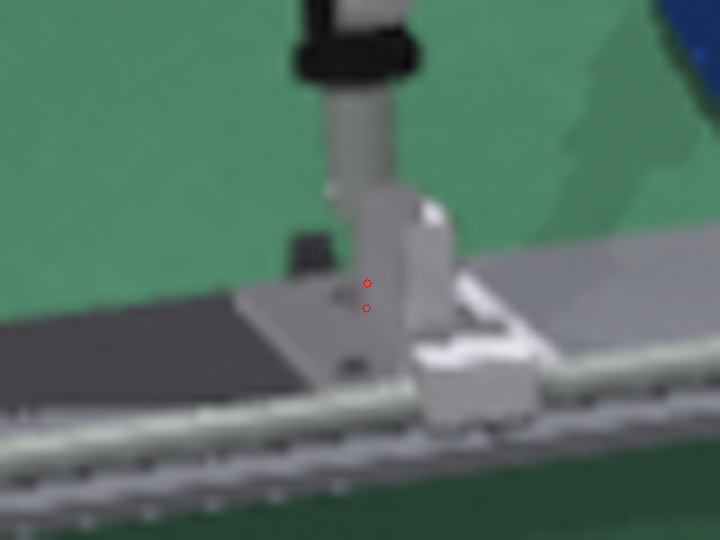

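View pics/top16.png

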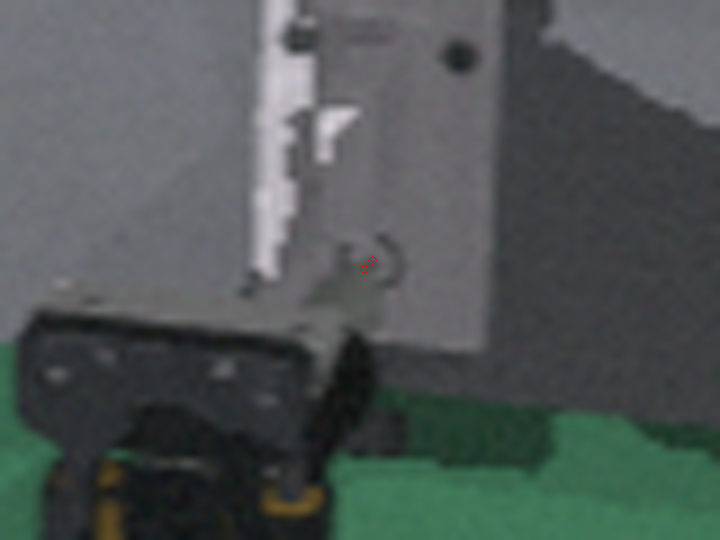

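Emit:
play_rows --deltas '[[[3,0,0,0,0,0,15],[2,0,0,0,0,0,15],[1,0,0,0,0,0,15],[0,0,0,0,0,0,15],[0,0,0,0,0,0,15]]]'

```text
time_s: 27.0
ee_pos: [0.4578, 0.2796, 0.1088]
eef_rot: [1.569, 1.046, -0.094]
force: [-0.1, 0.5, -1.1]
grip_width: 0.0239
```

```bash
python3 - <<'E'
from m import *
favg()
go(SP+HR.apply([0,0,.0+.051]),tool(HR*Q,-1))
E
```

```text
F mean [ 0.08 -0.05 -1.45] normal -1.29 +- 0.45
t 27.40 turn [-0.     0.001 -0.001] |0.002| shift before turn [ 1.5 -0.5  0.6] after [ 1.5 -0.5  0.6] q [ 0.67  0.16  1.97 -0.57  0.69  1.15] F [ 0.9  0.2 -1.2] w 0.0241
```

No contact yet. Continuing in 1 mm steps.

Emit:
play_rows --deltas '[[[1,0,0,0,0,0,15],[0,0,0,0,0,0,15],[1,0,0,0,0,0,15],[0,0,0,0,0,0,15],[0,0,0,0,0,0,15]]]'

```text
time_s: 27.9
ee_pos: [0.4589, 0.2795, 0.1071]
eef_rot: [1.569, 1.046, -0.093]
force: [-0.2, 0.5, -0.3]
grip_width: 0.0238
```

```bash
python3 - <<'E'
from m import *
favg()
go(SP+HR.apply([0,0,.0+.051]),tool(HR*Q,-1))
E
```

```text
F mean [-0.71 -0.09  0.18] normal 0.5 +- 0.29
t 28.30 turn [-0.     0.001 -0.001] |0.002| shift before turn [-0.5 -0.5  0.6] after [-0.5 -0.5  0.6] q [ 0.67  0.17  1.97 -0.58  0.69  1.15] F [-0.4 -0.5  0.2] w 0.0238
```

Emit:
play_rows --deltas '[[[1,0,0,0,0,0,15],[0,0,0,0,0,0,15],[1,0,0,0,0,0,15],[0,0,0,0,0,0,15],[0,0,0,0,0,0,15]]]'

```text
time_s: 28.8
ee_pos: [0.4599, 0.2794, 0.1054]
eef_rot: [1.569, 1.046, -0.093]
force: [-1.6, 0.4, 1.2]
grip_width: 0.0238
```

```bash
python3 - <<'E'
from m import *
favg()
go(SP+HR.apply([0,0,.0+.051]),tool(HR*Q,-1))
E
```

```text
F mean [-1.18  0.2   0.96] normal 1.43 +- 0.69
t 29.20 turn [-0.     0.001 -0.001] |0.002| shift before turn [-2.5 -0.6  0.6] after [-2.5 -0.6  0.6] q [ 0.67  0.17  1.97 -0.58  0.69  1.16] F [-0.4  0.5  1.2] w 0.0241
```

The force rise over the baseline is 1.8 N, then 2.75 N, which fits the 0.4 N/mm spring: pressed in about 3.7 mm. One more millimetre.

Emit:
play_rows --deltas '[[[1,0,0,0,0,0,15],[0,0,0,0,0,0,15],[0,0,0,0,0,0,15],[0,0,0,0,0,0,15]]]'

```text
time_s: 29.6
ee_pos: [0.4604, 0.2794, 0.1045]
eef_rot: [1.569, 1.046, -0.093]
force: [-1.7, -0.8, 2.0]
grip_width: 0.0237
```

```bash
python3 - <<'E'
from m import *
favg(12)
go(SP+HR.apply([0,0,.0+.051]),tool(HR*Q,-1))
snap('17',SP+HR.apply([0,0,.01]),w=60,h=45,k=6,pts=bpts(CUR,-.002,-.003))
c=cam('scene');save(c[0],'full17.png')
E
```

```text
F mean [-1.28  0.29  1.2 ] normal 1.69 +- 0.47
t 30.20 turn [-0.     0.001 -0.001] |0.002| shift before turn [-3.5 -0.5  0.6] after [-3.5 -0.5  0.6] q [ 0.67  0.17  1.97 -0.58  0.68  1.16] F [-0.5  0.3  0.9] w 0.0235
top crop origin 146 217
scene crop origin 346 157
```

View pics/top17.png

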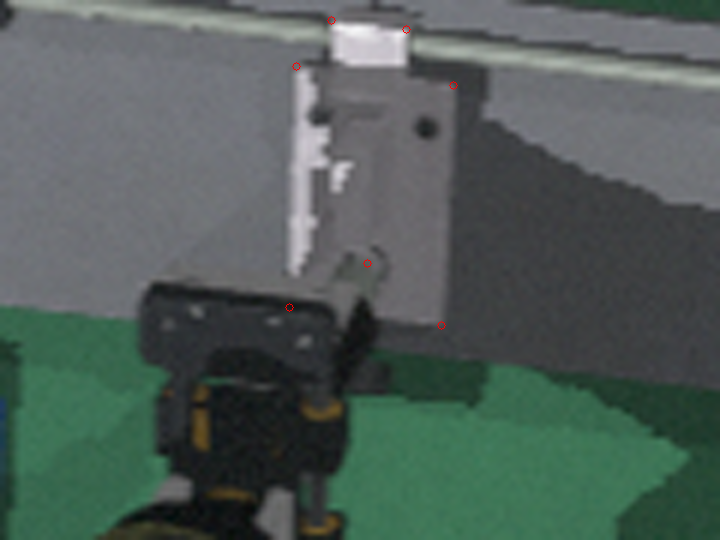

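View pics/full17.png

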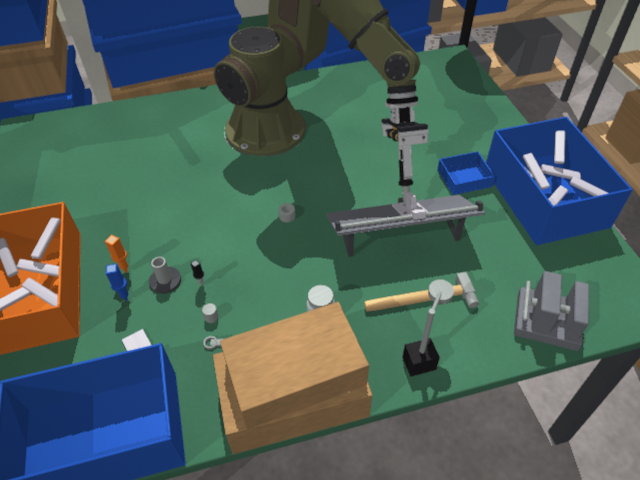

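View pics/scene17.png

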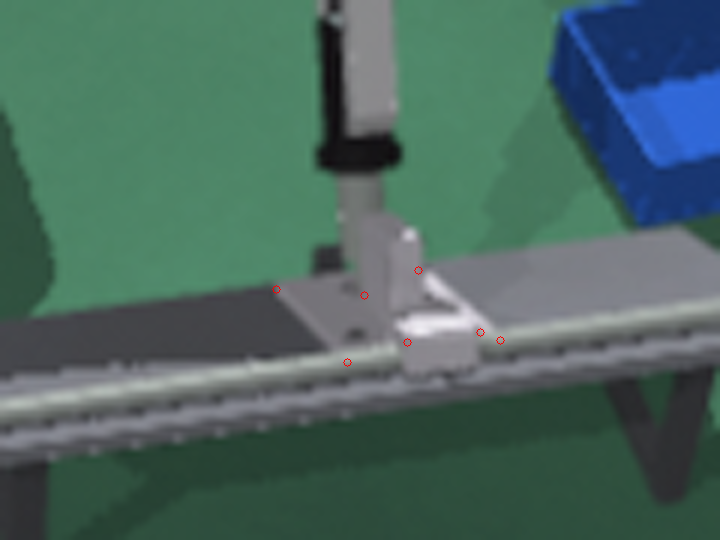

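Tip inside the ring, pressed about 4.5 mm by force. I'll check that the bracket hasn't shifted since release, then hand in.

```bash
python3 - <<'E'
from m import *
for n,(x0,y0,x1,y1) in(('top',(195,218,225,250)),('scene',(408,205,432,226))):
    a=cv2.cvtColor(l(n+'11')[0],cv2.COLOR_RGB2GRAY)[y0:y1,x0:x1].astype(np.float32);b=cv2.cvtColor(l(n+'17')[0],cv2.COLOR_RGB2GRAY).astype(np.float32)
    pad=4;B=b[y0-pad:y1+pad,x0-pad:x1+pad];m=cv2.matchTemplate(B,a,cv2.TM_CCOEFF_NORMED);_,v,_,p=cv2.minMaxLoc(m);print(n,v,np.array(p)-pad)
T_,S_=l('top17'),l('scene17')
# hook centre from hook far-edge corners
for t,s in [((331,26),(475,334)),((407,33),(400,344))]:
    p,e=tri((np.array(t)+.5)/6-.5+(146,217),T_,(np.array(s)+.5)/6-.5+(346,157),S_);print((ER.inv().apply(p-EO)*1e3).round(1),e.round(4))
print('cursor y',CUR)
o=ctrl.get_obs();print(o['time_s'],o['grip_width'],np.abs(o['joint_vel']).max())
E
```

```text
top 0.733116626739502 [1 0]
scene 0.8733554482460022 [0 0]
[ 51.4  37.8 129.1] 0.002
[ 52.    7.  130.1] 0.0024
cursor y 0.0232
30.35 0.023897208392062403 0.002786528748869268
```

The hook's centre is at easel y = 22.4 mm against the cursor's 23.2 mm, and everything is still. Handing in.

```bash
python3 -c "
from station import hand_in
print(hand_in())"
```

```text
the job is handed in; nothing more can be done
None
```

I hooked the bracket on the rail's right-hand end (easel y about -105 mm), slid it left to the cursor and let go. I then took the large black gauge from its stand and held its tip in the ringed spot. The job was handed in at about 30 s, with no verdict given.

**Last checks**
- **Bracket:** the hook is at easel y = 22.4 mm and the cursor at 23.2 mm. The bracket had not visibly moved since I let go; image matching showed at most 1 pixel, about 2 mm.
- **Gauge:** square to the face within about 0.002 rad, by the tool's reported pose. The tip is within about 1 mm of the spot by calculation, and it shows inside the ring in the top view.
- **Press:** force rose about 3.0 N, which puts the tip about 4.5 mm in. The distance moved since the last no-contact reading also gives 3 to 5 mm.
- **Grip and bystanders:** the gauge is held at 23.9 mm opening and still. The bystanders look unmoved in the last full scene picture; I checked that by eye only.

**What disagreed**
- **Fingertips:** the real ones are about 27 mm behind the reported tool point. My first grip held only the top of the rib and let the bracket sag a little, and one re-grip missed. I measured the offset and used it from then on.
- **Slope position:** camera positions on the easel differed by 2 to 3 mm from my first measurement. I allowed for this.
- **Joint 6:** it came near its limit on the first grip, so I hung the bracket at the right-hand end, turned the gripper half a turn and re-gripped it before sliding.

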